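# Check a four-well fuel photometer with its glass standards

### The job

Check the fuel photometer with its glass standards: set the blank (white square on its cap) in the white-rimmed reference well and every coloured standard in a well of its own, any of the other three, each fully home with its clear faces across the light path. With all of them in, press the green plunger right down to its stop once with the selector on the green dot, two clicks from its off stop, and again with it on the orange dot, two clicks further. Then put the standards back upright in the pockets of the wooden block, any pocket, turn the selector back to off, and leave everything else on the table where it is.

Things in the scene. Friction and masses are not known exactly. Their poses are not given: they have to be found in the camera images.
- blank_mid (a point): the blank: colourless solid glass standard, white square on its cap top. Post 25 x 25 x 70 mm, 90 g: lower 46 mm glass, foot bevelled 2 mm; upper 24 mm black cap, same section (grip there, 60 mm above the foot). Starts upright in a pocket of the wooden block, at any yaw. Point: its centre, 35 mm above the foot. z up through the cap, x through the two clear faces (line across the cap top), y through the two frosted white faces.
- pink_mid (a point): coloured standard, pink glass, pink square on its cap top; may be absent (None). Same make as the blank: 25 x 25 x 70 mm, lower 46 mm glass, upper 24 mm black cap to grip. Starts upright in a pocket of the wooden block, at any yaw. Point: its centre, 35 mm above the foot. z up through the cap, x through the two clear faces (line across the cap top), y through the two frosted white faces.
- amber_mid (a point): coloured standard, amber glass, orange square on its cap top; may be absent (None). Same make as the blank: 25 x 25 x 70 mm, lower 46 mm glass, upper 24 mm black cap to grip. Starts upright in a pocket of the wooden block, at any yaw. Point: its centre, 35 mm above the foot. z up through the cap, x through the two clear faces (line across the cap top), y through the two frosted white faces.
- teal_mid (a point): coloured standard, blue-green glass, teal square on its cap top; may be absent (None). Same make as the blank: 25 x 25 x 70 mm, lower 46 mm glass, upper 24 mm black cap to grip. Starts upright in a pocket of the wooden block, at any yaw. Point: its centre, 35 mm above the foot. z up through the cap, x through the two clear faces (line across the cap top), y through the two frosted white faces.
- well0 (a point): reference well, white rim, for the blank. Square, 28 x 28 mm, 34 mm deep. Point: centre of its mouth, level with the deck, 75 mm above the table. z up, x along the light path (red line on the deck): a seated standard has its x along this x, either way round, its centre 1 mm above this point, and stands 36 mm above the deck.
- well1 (a point): sample well 1, dark rim, for any coloured standard. Square, 28 x 28 mm, 34 mm deep. Point: centre of its mouth, level with the deck, 75 mm above the table. z up, x along the light path (red line on the deck): a seated standard has its x along this x, either way round, its centre 1 mm above this point, and stands 36 mm above the deck.
- well2 (a point): sample well 2, dark rim, for any coloured standard. Square, 28 x 28 mm, 34 mm deep. Point: centre of its mouth, level with the deck, 75 mm above the table. z up, x along the light path (red line on the deck): a seated standard has its x along this x, either way round, its centre 1 mm above this point, and stands 36 mm above the deck.
- well3 (a point): sample well 3, dark rim, for any coloured standard. Square, 28 x 28 mm, 34 mm deep. Point: centre of its mouth, level with the deck, 75 mm above the table. z up, x along the light path (red line on the deck): a seated standard has its x along this x, either way round, its centre 1 mm above this point, and stands 36 mm above the deck.
- photometer: grey four-well photometer, fixed, 200 x 350 mm, deck 75 mm high. Origin under its centre on the table, x to its back. The wells stand in a row along y, 55 mm apart, well 0 to 3 towards +y, in the black plate on its right (-y) side; a lamp bar 22 mm high runs 51 to 83 mm behind the well centres (+x). Knob and plunger are on its left (+y) side.
- selector (a joint): rotary filter selector, rad: 0 at the off stop (black dot), growing clockwise seen from above. Detent clicks every 0.5236 rad (30 degrees): 1 blue, 2 green (1.047), 3 yellow, 4 orange (2.094), 5 red (2.618, end stop). A sprung ball pulls it into the nearest click when let go; passing a click takes about 0.1 N m. Starts on off or blue.
- selector_grip (a point): grip point of the selector knob, on its vertical axis, 30 mm above the deck. The grip is an upright bar 40 mm long (along this x), 14 mm wide (along this y: pinch it there), its top 13 mm above this point, on a round skirt 44 mm across and 11 mm high. The white pointer is at the -x end. The frame turns with the knob; z up.
- plunger (a joint): press-to-read plunger, m: 0 up, 0.010 fully down at its stop. A spring returns it: about 2 N to start, 6.5 N at the stop.
- plunger_top (a point): centre of the top of the plunger's green mushroom head, 29 mm across, 31 mm above the deck when up; press straight down with closed fingers. It stands 90 mm behind the selector knob. z up.
- tin_mid (a point): bystander, leave it where it is: low round aluminium lens-tissue tin, 38 mm across, 15 mm high. This point is its centre.
- fuel_mid (a point): bystander, leave it where it is: pink fuel bottle, 56 mm across, 150 mm high. This point is its centre.
- glue_mid (a point): bystander, leave it where it is: white glue bottle with yellow label, 42 mm across, 110 mm high. This point is its centre.
- tape_mid (a point): bystander, leave it where it is: roll of white tape lying flat, 90 mm across, 24 mm high. This point is its centre.
- wheel_mid (a point): bystander, leave it where it is: black model-aircraft wheel lying flat, 54 mm across, 18 mm high. This point is its centre.
- prop_mid (a point): bystander, leave it where it is: black two-blade propeller lying flat, 230 mm long, 10 mm high. This point is its centre.
- driver_grip (a point): bystander, leave it where it is: a screwdriver 160 mm long lying on the table. This point is on its handle.
- tray: loose wooden carrying block, 170 x 170 mm, 36 mm high, 0.7 kg, that holds the standards; origin at the centre of its underside, z up. Four round pockets 38 mm across and 30 mm deep at x, y = +-40 mm; a standard fits one at any yaw, held by its corners, and stands on the pocket floor with its centre 41 mm above the block's underside.
There are look-alikes about, which are no part of the job. Of the things that look like the tray, the larger one is meant. What is shaped like the part that bears pink_mid but purple is not meant.

How it is judged:
On the way, in this order (a step that is already met when the one before it is completed fails the run):
1. the plunger is down at its stop with every standard present seated and lined up in its well and the selector on green (x of blank_mid in the frame of well0 between -0.006 and 0.006 m and y of blank_mid in the frame of well0 between -0.006 and 0.006 m and z of blank_mid in the frame of well0 between -0.005 and 0.0045 m and angle between the x axis of blank_mid and the x axis of well0, either way round below 0.2 rad and x of pink_mid in the frame of well2 between -0.006 and 0.006 m and y of pink_mid in the frame of well2 between -0.061 and 0.061 m and z of pink_mid in the frame of well2 between -0.005 and 0.0045 m and angle between the x axis of each of pink_mid, amber_mid, teal_mid and the x axis of well2, either way round below 0.2 rad and x of amber_mid in the frame of well2 between -0.006 and 0.006 m and y of amber_mid in the frame of well2 between -0.061 and 0.061 m and z of amber_mid in the frame of well2 between -0.005 and 0.0045 m and x of teal_mid in the frame of well2 between -0.006 and 0.006 m and y of teal_mid in the frame of well2 between -0.061 and 0.061 m and z of teal_mid in the frame of well2 between -0.005 and 0.0045 m and value of joint selector between 0.9172 and 1.1772 rad and value of joint plunger above 0.0085 m), for 0.1 s.
2. the plunger is down at its stop again with the standards still seated and the selector on orange (x of blank_mid in the frame of well0 between -0.006 and 0.006 m and y of blank_mid in the frame of well0 between -0.006 and 0.006 m and z of blank_mid in the frame of well0 between -0.005 and 0.0045 m and angle between the x axis of blank_mid and the x axis of well0, either way round below 0.2 rad and x of pink_mid in the frame of well2 between -0.006 and 0.006 m and y of pink_mid in the frame of well2 between -0.061 and 0.061 m and z of pink_mid in the frame of well2 between -0.005 and 0.0045 m and angle between the x axis of each of pink_mid, amber_mid, teal_mid and the x axis of well2, either way round below 0.2 rad and x of amber_mid in the frame of well2 between -0.006 and 0.006 m and y of amber_mid in the frame of well2 between -0.061 and 0.061 m and z of amber_mid in the frame of well2 between -0.005 and 0.0045 m and x of teal_mid in the frame of well2 between -0.006 and 0.006 m and y of teal_mid in the frame of well2 between -0.061 and 0.061 m and z of teal_mid in the frame of well2 between -0.005 and 0.0045 m and value of joint selector between 1.9644 and 2.2244 rad and value of joint plunger above 0.0085 m), for 0.1 s.
At the end, for the whole second after the job is handed in: Every standard present stands upright (0.12 rad) and at rest on the floor of a pocket of the wooden block (within 4 mm in height), the selector is at off (below 0.13 rad) and the plunger is up (within 2 mm) (x of blank_mid in the frame of tray between -0.046 and 0.046 m and y of blank_mid in the frame of tray between -0.046 and 0.046 m and z of blank_mid in the frame of tray between 0.037 and 0.045 m and angle between each of blank_mid, pink_mid, amber_mid, teal_mid's own z axis and vertical below 0.12 rad and linear speed of each of blank, pink, amber, teal below 0.02 m/s and x of pink_mid in the frame of tray between -0.046 and 0.046 m and y of pink_mid in the frame of tray between -0.046 and 0.046 m and z of pink_mid in the frame of tray between 0.037 and 0.045 m and x of amber_mid in the frame of tray between -0.046 and 0.046 m and y of amber_mid in the frame of tray between -0.046 and 0.046 m and z of amber_mid in the frame of tray between 0.037 and 0.045 m and x of teal_mid in the frame of tray between -0.046 and 0.046 m and y of teal_mid in the frame of tray between -0.046 and 0.046 m and z of teal_mid in the frame of tray between 0.037 and 0.045 m and value of joint selector below 0.13 rad and value of joint plunger below 0.002 m); the robot touches nothing.
It fails at once if a bystander is moved more than 25 mm (distance of any of tin_mid, fuel_mid, glue_mid, tape_mid, wheel_mid, prop_mid, driver_grip from where it was at the start of the episode above 0.025 m).
Of pink, amber, teal only 1 to 2 are there at a start; the rules pass over those that are not, and their reading is None.
At some moment in a run one of tray may be knocked a few centimetres aside while the robot is not near it.
It also fails if it takes over 210 s, if anything falls off the work surface, if the arm or the gripper's body presses on something with over 40 N, if the wrist force passes 120 N, or if a joint passes its speed limit or range.

### The arm

A 6-joint arm with a two-finger parallel gripper is mounted at the origin on the work surface. World frame = base frame: x ahead of the robot, y to its left, z up, the work surface at z = 0. Lengths are in m, angles in rad, forces in N, time in s.
With the tool pointing down it reaches from about 0.35 to 0.85 m from the base axis. Payload 8.1 kg.
Tool frame: the origin (TCP) lies at the very end of the fingers, on their centre line; the grasp point (between the pads) lies 19 mm behind it; z points along the fingers, y is the direction in which the jaws open and shut (so a half turn about z gives the same grasp; the last joint's range is limited). The gripper opens to 93 mm and grips with 3 to 60 N. Pads are 15 mm wide; open, the fingers measure 128 mm over their backs; the gripper's body (75 mm by 188 mm) begins 65 mm behind the grasp point.
Start: joints at [-1.289, 0.13, 1.488, -0, 1.523, -0.085], TCP at [0.215, -0.56, 0.219] pointing down, gripper open.
Joint ranges: [-2.96, 2.96], [-0.89, 2.26], [0.02, 2.5], [-1.34, 4.48], [0, 2.73], [-2.66, 2.66]. Speed limits (rad/s): [2.39, 2.39, 2.79, 3.14, 3.14, 3.14].

### API

Orientations are given as a rotation vector (axis times angle).
In Python, from plant import * gives the robot as it stands.
- The arm moves only by the tool apply_moves, never from a script. Its argument "commands" is one flat list of numbers, 7 for each row, row after row: the shift along the world's x, y, z in cm, then the turn, a rotation vector about the world's x, y, z in rad, then the finger opening in cm, from 0 to 9.3. A call has 1 to 8 rows; each row shifts and turns the pose as measured when the row begins; what a row does not reach is not made up. A row lasts 1/8 s, in which the tool goes at most 62.5 mm and 10.7 degrees, less where a joint would pass 70% of its speed; a pose out of reach is approached as far as the arm can. A call with a gripper value outside its range is refused whole. The fingers move at their own pace and stop on an object; "squeeze" is the grip in N (left out, the last holds). Time passes only in rows, so rows that do not move let the fingers close. It gives the time, the measured TCP pose, the force and the opening at its end, in the units of the state.
- read_state(): the state, without advancing time (a new reading comes with each control period).
- read_camera(name): name is "scene" or "top"; returns (picture, depth): 384x512x3 uint8, blue, green, red; 384x512 float32, m along the optical axis (not along the pixel's ray), 0 where there is no reading.
- camera_model(name): a dict with "intrinsics" (3x3 intrinsics, pixels), "R" (3x3) and "t" (3): a world point X has camera coordinates R X + t. Camera axes: x right, y down, z forward; pixel columns grow to the right and rows downward; lengths in m; the calibration is good to about 2 mm. A picture is of the moment at which its call begins. camera_model takes no time and is no camera call.
- close_job(): hands the job in, once; it reports no verdict.
Trained networks look in the newest picture that a camera, given by its name, has taken for a name from the list of things; names that differ only in an ending like _2 or _b are one class to them, and where a whole thing is asked for, a point or a joint stands for the part that bears it (a point fixed in the world has none). Each returns a list of dicts, best first, with "conf" (0 to 1); they miss things now and then, are a little off and sometimes report something else, mostly with a low value. They report only what shows in the picture. A call takes as long as a camera call. They do not tell look-alikes from the thing itself.
- find_in(query, camera): "point" ([x, y, z] in m, in the coordinates of the camera as it stood for that picture, good to about 4 mm: the middle of the surface that is visible of it).
- cut_out(query, camera): "mask" (384x512 bool, what is visible of it).
- spot_point(query, camera): "point" ([x, y, z] in m, in the coordinates of the camera as it stood for that picture, good to about 4 mm: a listed point, or the origin of a listed thing).
The state is a dict: "t": time; "q": joint angles; "dq": joint speeds; "joint_torque": joint torques, N m; "tool_pos": TCP position; "orientation": TCP orientation; "force": force on the tool from outside, world axes, zero at the start; "wrist_torque": the same for the moment, N m; "opening": finger opening in m.
Only numpy, scipy, OpenCV 4.12 (cv2) and the standard library are available. Lean on these libraries where they do the work, as an engineer would, in place of code of your own. Each camera call takes 0.05 s, during which the arm holds its last target. There are 200 camera calls.

## Working session

There is one attempt and no reset: what is moved stays moved. The work goes in short steps, Python scripts to look and compute and a tool call to move; the robot and the scene stay as the last step left them, time stands still between calls to the robot, and variables do not carry over. Pictures are saved under pics/ and viewed, about 12 in all and at most 16, crops included, and the job is handed in when it is done.

Besides the shell and the picture viewer there is one more tool, called after ">>>" by a JSON object that holds its "fn" and its "kwargs". apply_moves: Moves the arm, as the interface text tells. Its arguments: {"type":"object","properties":{"commands":{"type":"array"},"squeeze":{"type":"number"}},"required":["commands"]}

```bash
mkdir -p pics; cat > h.py <<'E'
from plant import *
import numpy as np, cv2
def W(cam,p):
    m=camera_model(cam); return np.array(m["R"]).T@(np.array(p)-np.array(m["t"]).ravel())
def px(cam,X):
    m=camera_model(cam); c=np.array(m["R"])@np.array(X)+np.array(m["t"]).ravel(); u=np.array(m["intrinsics"])@c; return u[:2]/u[2]
def ray(cam,u,v,z):
    m=camera_model(cam);R=np.array(m["R"]);t=np.array(m["t"]).ravel()
    o=-R.T@t; d=R.T@np.linalg.inv(np.array(m["intrinsics"]))@np.array([u,v,1.]); return o+d*(z-o[2])/d[2]
E
python3 - <<'E'
from h import *
s=read_state(); print(s)
for c in("top","scene"):
    im,d=read_camera(c); cv2.imwrite(f"pics/{c}0.png",cv2.resize(im,(800,600),interpolation=cv2.INTER_CUBIC)); np.save(f"{c}0.npy",d); cv2.imwrite(f"{c}raw.png",im)
    m=camera_model(c); print(c,m)
    for q in ["blank_mid","pink_mid","amber_mid","teal_mid","well0","well1","well2","well3","photometer","selector_grip","plunger_top","tray"]:
        print(q,[(round(r["conf"],2),W(c,r["point"]).round(3).tolist(),px(c,W(c,r["point"])).round().tolist()) for r in spot_point(q,c)[:4]])
E
```

```text
{'t': 0.0, 'q': array([-1.28941494e+00,  1.31146348e-01,  1.48925179e+00,  3.85189098e-05,
        1.52300165e+00, -8.53876925e-02]), 'dq': array([ 1.11315417e-03, -2.99555516e-04,  9.71606302e-04,  2.95781001e-04,
        5.18771260e-04,  5.75838079e-08]), 'joint_torque': array([ 1.51317778e-03, -5.59836352e+01, -4.91766894e+01,  7.65685178e-02,
        3.51991039e-02, -1.39072854e-04]), 'tool_pos': array([ 0.2150467 , -0.55954089,  0.2176114 ]), 'orientation': array([-3.08714334e+00, -5.72564265e-01,  2.17464689e-04]), 'force': array([0.86916762, 0.23854332, 0.13181576]), 'wrist_torque': array([ 0.01505838, -0.03977956,  0.03360219]), 'opening': 0.09272185627540196}
top {'intrinsics': array([[442.61569376,   0.        , 257.33147517],
       [  0.        , 442.61569376, 195.56471419],
       [  0.        ,   0.        ,   1.        ]]), 'R': array([[ 1.23915566e-03, -9.99983803e-01, -5.55510285e-03],
       [-9.86533236e-01, -3.13877256e-04, -1.63560621e-01],
       [ 1.63556228e-01,  5.68297066e-03, -9.86517645e-01]]), 't': array([-0.07916988,  0.52369727,  1.53393994])}
blank_mid
[... 2219 characters left out ...]
37, 0.076], [281.0, 228.0]), (0.57, [0.57, -0.014, 0.073], [264.0, 225.0])]
well2 [(0.82, [0.545, 0.092, 0.076], [300.0, 232.0]), (0.71, [0.558, 0.037, 0.076], [281.0, 228.0]), (0.57, [0.57, -0.014, 0.073], [264.0, 225.0])]
well3 [(0.82, [0.545, 0.092, 0.076], [300.0, 232.0]), (0.71, [0.558, 0.037, 0.076], [281.0, 228.0]), (0.57, [0.57, -0.014, 0.073], [264.0, 225.0])]
photometer [(0.62, [0.529, 0.112, -0.0], [306.0, 245.0])]
selector_grip [(0.7, [0.429, -0.534, 0.005], [156.0, 154.0]), (0.69, [0.464, 0.221, 0.107], [353.0, 222.0])]
plunger_top []
tray [(0.96, [0.516, -0.327, 0.001], [190.0, 191.0]), (0.6, [0.25, -0.4, -0.001], [213.0, 138.0]), (0.39, [0.428, -0.534, 0.004], [156.0, 154.0])]
```

View pics/top0.png

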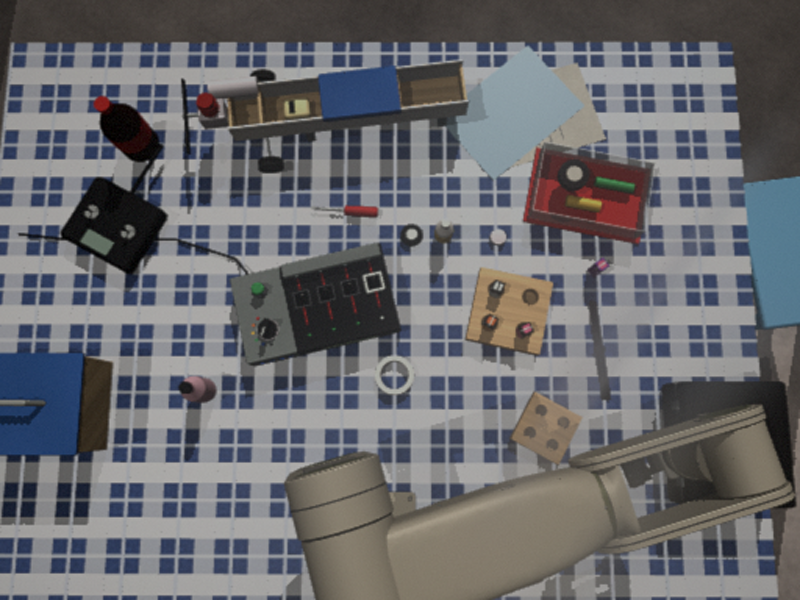

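```bash
python3 - <<'E'
import cv2
im=cv2.imread("topraw.png")
a=cv2.resize(im[140:240,285:395],None,fx=7,fy=6,interpolation=cv2.INTER_CUBIC)
cv2.imwrite("pics/tray1.png",cv2.resize(im[145:235,290:400],(770,600),interpolation=cv2.INTER_CUBIC))
cv2.imwrite("pics/phot1.png",cv2.resize(im[145:235,150:260],(770,600),interpolation=cv2.INTER_CUBIC))
E
```

```text
(no output)
```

View pics/tray1.png

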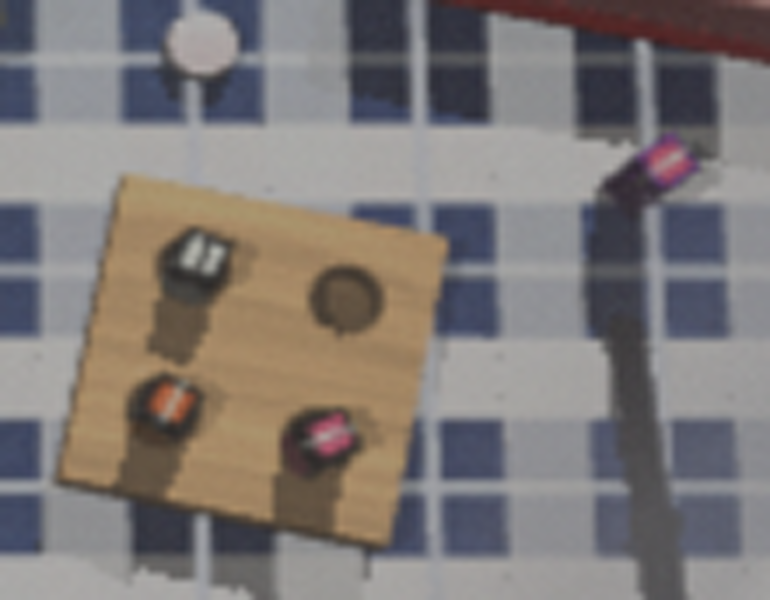

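View pics/phot1.png

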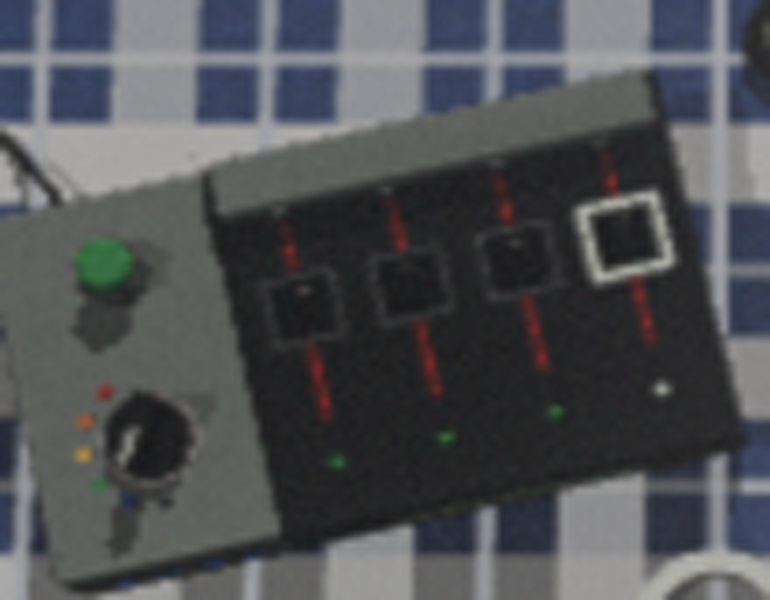

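Top view: the large block has blank (319,184), amber (315,206) and pink (337,210), with its fourth pocket empty. The purple post at (385,169) off the block and the small block at (350,274) are look-alikes. The photometer has the white-rimmed well 0 at (238,180).

```bash
cat > meas.py <<'E'
from h import *
def comp(mask,near,r=14):
    n,l,s,c=cv2.connectedComponentsWithStats(mask.astype(np.uint8),connectivity=8)
    b=[i for i in range(1,n) if np.hypot(*(c[i]-near))<r and s[i,4]>=4]
    if not b: return None
    i=max(b,key=lambda i:s[i,4]); v,u=np.nonzero(l==i); return np.c_[u,v].astype(float)
def masks(im):
    h=cv2.cvtColor(im,cv2.COLOR_BGR2HSV).astype(int); H,S,V=h[...,0],h[...,1],h[...,2]
    return {"red":((H<8)|(H>172))&(S>120)&(V>80),"white":(S<60)&(V>115),"orange":(H<20)&(H>3)&(S>120)&(V>110),"pink":(H>150)&(H<178)&(S>70)&(V>110),"teal":(H>80)&(H<100)&(S>80),"green":(H>50)&(H<80)&(S>100)}
E
cat > m1.py <<'E'
from meas import *
for c in("top","scene"):
    im=cv2.imread(f"{c}raw.png"); M=masks(im)
    for n,col,X in [("blank","white",(.562,-.294,.076)),("amber","orange",(.487,-.278,.076)),("pink","pink",(.469,-.356,.076))]:
        p=comp(M[col],px(c,X),8)
        if p is None: print(c,n,None);continue
        P=np.array([ray(c,u,v,.076)[:2] for u,v in p]); print(c,n,len(p),p.mean(0).round(1),P.mean(0).round(4))
    w=comp(M["white"],px(c,(.575,-.013,.075)),12)
    P=np.array([ray(c,u,v,.075)[:2] for u,v in w]).astype(np.float32); r=cv2.minAreaRect(P); print(c,"well0",len(w),np.round(r[0],4),np.round(r[1],4),r[2])
    # red lines
    v,u=np.nonzero(M["red"]); P=np.array([ray(c,a,b,.075)[:2] for a,b in zip(u,v)])
    y=np.deg2rad(16); 
    w0=np.array([.576,-.013]); ex=np.array([np.cos(y),np.sin(y)]); ey=np.array([-ex[1],ex[0]])
    Q=np.c_[(P-w0)@ex,(P-w0)@ey]
    for k in range(4):
        s=(abs(Q[:,1]-.055*k)<.012)&(abs(Q[:,0])<.065)
        if s.sum()>5:
            a=np.polyfit(Q[s,0],Q[s,1],1); print(c,"red",k,s.sum(),a.round(4),Q[s,0].min().round(3),Q[s,0].max().round(3))
    # tray by wood mask
    h=cv2.cvtColor(im,cv2.COLOR_BGR2HSV); m=cv2.inRange(h,(8,60,90),(25,200,255)); m=cv2.morphologyEx(m,cv2.MORPH_CLOSE,np.ones((9,9)))
    p=comp(m>0,px(c,(.514,-.323,.036)),20); P=np.array([ray(c,u,v,.036)[:2] for u,v in p]).astype(np.float32); r=cv2.minAreaRect(P); print(c,"tray",np.round(r[0],4),np.round(r[1],4),r[2])
im=cv2.imread("sceneraw.png")
t=im[140:230,150:240]; k=im[190:250,320:380]
cv2.imwrite("pics/sc1.png",np.hstack([cv2.resize(t,(400,400),interpolation=cv2.INTER_CUBIC),cv2.resize(k,(400,400),interpolation=cv2.INTER_CUBIC)]))
E
python3 m1.py
```

```text
top blank 18 [318.4 182.8] [ 0.5635 -0.2928]
top amber 7 [312.7 204.3] [ 0.4876 -0.2713]
top pink 9 [336.2 208.1] [ 0.4743 -0.3525]
top well0 52 [ 0.5745 -0.0135] [0.0417 0.0409] 14.338349342346191
top red 0 9 [-0.0446 -0.0006] -0.053 0.031
top red 1 10 [-0.0439  0.0545] -0.056 0.028
top red 2 8 [-0.0506  0.1092] -0.055 0.025
top red 3 9 [-0.042   0.1649] -0.05 0.037Traceback (most recent call last):
  File "m1.py", line 21, in <module>
    p=comp(m>0,px(c,(.514,-.323,.036)),20); P=np.array([ray(c,u,v,.036)[:2] for u,v in p]).astype(np.float32); r=cv2.minAreaRect(P); print(c,"tray",np.round(r[0],4),np.round(r[1],4),r[2])
                                                        ~~~^^^^^^^^^^^^
  File "h.py", line 8, in ray
    m=camera_model(cam);R=np.array(m["R"]);t=np.array(m["t"]).ravel()
ValueError: time passes only in moves, steps and waits
```

```bash
python3 - <<'E'
s=open("h.py").read()
s=s.replace("def W(","_cm=camera_model\n_C={}\ndef camera_model(c):\n    if c not in _C: _C[c]=_cm(c)\n    return _C[c]\ndef W(",1)
open("h.py","w").write(s)
s=open("meas.py").read()
s=s.replace('"orange":(H<20)&(H>3)&(S>120)&(V>110)','"orange":((H<14)|(H>176))&(V>95)').replace('"pink":(H>150)&(H<178)&(S>70)&(V>110)','"pink":(H>150)&(V>95)')
open("meas.py","w").write(s)
E
python3 m1.py
```

```text
top blank 18 [318.4 182.8] [ 0.5635 -0.2928]
top amber 27 [314.  204.7] [ 0.4863 -0.2759]
top pink 28 [336.9 209.7] [ 0.4688 -0.3547]
top well0 52 [ 0.5745 -0.0135] [0.0417 0.0409] 14.338349342346191
top red 0 9 [-0.0446 -0.0006] -0.053 0.031
top red 1 10 [-0.0439  0.0545] -0.056 0.028
top red 2 8 [-0.0506  0.1092] -0.055 0.025
top red 3 9 [-0.042   0.1649] -0.05 0.037
top tray [ 0.5152 -0.323 ] [0.171  0.1711] 77.70235443115234
scene blank 17 [186.9 188.9] [ 0.5622 -0.2949]
scene amber 21 [204.8 174.7] [ 0.4831 -0.2781]
scene pink 20 [187.8 163.6] [ 0.4668 -0.356 ]
scene well0 81 [ 0.5711 -0.0159] [0.0423 0.0436] 14.183944702148438
scene red 0 20 [-0.0428 -0.0019] -0.061 0.031
scene red 1 21 [-0.0445  0.0534] -0.061 0.03
scene red 2 24 [-0.0423  0.1086] -0.061 0.033
scene red 3 23 [-0.0435  0.1636] -0.057 0.035
scene tray [ 0.524  -0.3166] [0.1903 0.185 ] 77.74472045898438
```

View pics/sc1.png

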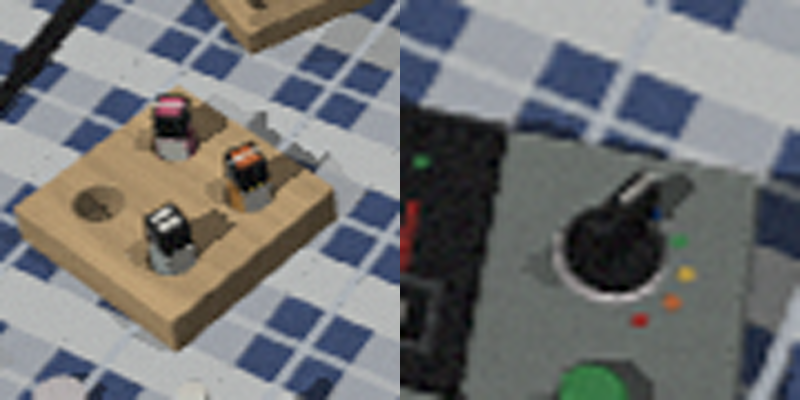

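```bash
python3 - <<'E'
from h import *
tw=lambda x,y:(150+x/7,145+y/6.667)
sw=lambda x,y:(320+(x-400)*60/400,190+y*60/400)
for n,x,y in [("blue",130,500),("green",98,485),("yel",83,455),("or",85,420),("red",105,392)]:
    print(n,ray("top",*tw(x,y),.075)[:2].round(4))
for n,x,y in [("blue",657,213),("green",680,240),("yel",687,273),("or",672,303),("red",640,320)]:
    print(n,ray("scene",*sw(x,y),.075)[:2].round(4))
print("ptr top",[ray("top",*tw(*p),.118)[:2].round(4) for p in((120,460),(128,445),(136,428))])
print("ptr sc",[ray("scene",*sw(*p),.118)[:2].round(4) for p in((622,202),(655,175))])
print("skirt top",ray("top",*tw(152,440),.086)[:2],"sc",ray("scene",*sw(610,250),.086)[:2])
print("plunger top",ray("top",*tw(104,265),.106)[:2])
im=cv2.imread("topraw.png"); h=cv2.cvtColor(im,cv2.COLOR_BGR2HSV)
from meas import *
for c in("top","scene"):
    im=cv2.imread(c+"raw.png");p=comp(masks(im)["green"],px(c,(.551,.238,.105)),8)
    print(c,ray(c,*p.mean(0),.104)[:2],len(p))
E
python3 - <<'E'
import cv2
im=cv2.imread("topraw.png")
cv2.imwrite("pics/c2.png",__import__("numpy").hstack([cv2.resize(im[200:226,155:185],(400,400),interpolation=cv2.INTER_CUBIC),cv2.resize(im[173:218,305:350],(400,400),interpolation=cv2.INTER_CUBIC)]))
E
```

```text
blue [0.4326 0.2282]
green [0.4404 0.2443]
yel [0.4561 0.2523]
or [0.4745 0.252 ]
red [0.4893 0.2426]
blue [0.4303 0.2311]
green [0.4397 0.2451]
yel [0.4554 0.2537]
or [0.4738 0.2533]
red [0.4888 0.244 ]
ptr top [array([0.4482, 0.2248]), array([0.4559, 0.2212]), array([0.4645, 0.2176])]
ptr sc [array([0.4657, 0.2199]), array([0.4452, 0.2275])]
skirt top [0.46258861 0.21610775] sc [0.4678372  0.22076824]
plunger top [0.55086945 0.23866873]
top [0.55363764 0.24061273] 45
scene [0.55361106 0.24082902] 71
```

View pics/c2.png

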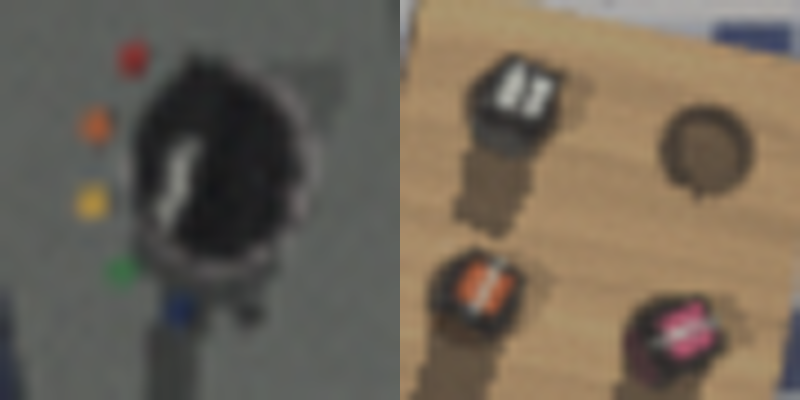

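The two dot-to-knob directions (blue ≈164°) and the pointer (≈156–164°) agree, so the selector starts on blue. Photometer yaw is about 13.5°, with well 0 at about (0.573, -0.015). Next I move over the blank.

>>> {"fn": "apply_moves", "kwargs": {"commands": [4.35, 3.33, -0.6, 0, 0, 0.105, 5, 4.35, 3.33, -0.6, 0, 0, 0.105, 5, 4.35, 3.33, -0.6, 0, 0, 0.105, 5, 4.35, 3.33, -0.6, 0, 0, 0.105, 5, 4.35, 3.33, -0.6, 0, 0, 0.105, 5, 4.35, 3.33, -0.6, 0, 0, 0.105, 5, 4.35, 3.33, -0.6, 0, 0, 0.105, 5, 4.35, 3.33, -0.6, 0, 0, 0.105, 5], "squeeze": 15}}

```text
t: 2.3
tool_pos: [0.5697, -0.2881, 0.1709]
orientation: [2.566, 1.804, 0.002]
force: [0.7, -0.7, -0.0]
opening: 0.05
```

```bash
cat > go.py <<'E'
import sys
from h import *
from scipy.spatial.transform import Rotation as Ro
def todo(x,y,z,jaw):
    s=read_state(); R=Ro.from_rotvec(s["orientation"]); 
    best=None
    for j in(jaw,jaw+180):
        a=np.deg2rad(j); Y=np.array([np.cos(a),np.sin(a),0]); Z=np.array([0,0,-1.]); X=np.cross(Y,Z)
        rv=(Ro.from_matrix(np.c_[X,Y,Z])*R.inv()).as_rotvec()
        if best is None or np.linalg.norm(rv)<np.linalg.norm(best): best=rv
    Y=R.as_matrix()[:,1]
    print("t",round(s["t"],2),"pos",s["tool_pos"].round(4),"jaw",np.rad2deg(np.arctan2(Y[1],Y[0])).round(1),"F",s["force"].round(1),"T",s["wrist_torque"].round(2),"op",round(s["opening"],4),"q6",s["q"][5].round(2))
    print("need cm",((np.array([x,y,z])-s["tool_pos"])*100).round(2),"rot",best.round(3))
if __name__=="__main__": todo(*map(float,sys.argv[1:5]))
E
python3 go.py .563 -.294 .047 -21
```

```text
t 2.3 pos [ 0.5697 -0.2881  0.1709] jaw -19.8 F [ 0.7 -0.7 -0. ] T [-0.06 -0.04 -0.07] op 0.05 q6 -0.2
need cm [ -0.67  -0.59 -12.39] rot [ 0.003  0.004 -0.021]
```

>>> {"fn": "apply_moves", "kwargs": {"commands": [-0.7, -0.6, -3, 0, 0, -0.021, 5, 0, 0, -4, 0, 0, 0, 5, 0, 0, -3, 0, 0, 0, 5, 0, 0, -2, 0, 0, 0, 5]}}

```text
t: 2.8
tool_pos: [0.5679, -0.2903, 0.0497]
orientation: [2.573, 1.786, 0.007]
force: [-0.0, 0.1, 0.4]
opening: 0.0498
```

```bash
python3 go.py .563 -.294 .047 -21
```

```text
t 2.8 pos [ 0.5679 -0.2903  0.0497] jaw -20.5 F [-0.   0.1  0.4] T [ 0.01 -0.08  0.02] op 0.0498 q6 -0.2
need cm [-0.49 -0.37 -0.27] rot [ 0.005  0.009 -0.009]
```

>>> {"fn": "apply_moves", "kwargs": {"commands": [-0.5, -0.37, -0.25, 0, 0, 0, 5, 0, 0, 0, 0, 0, 0, 5]}}

```text
t: 3.05
tool_pos: [0.5618, -0.294, 0.0462]
orientation: [2.575, 1.787, 0.005]
force: [-0.4, -0.5, 0.3]
opening: 0.0501
```

```bash
python3 go.py .563 -.294 .047 -21
```

```text
t 3.05 pos [ 0.5618 -0.294   0.0462] jaw -20.5 F [-0.4 -0.5  0.3] T [-0.06 -0.04  0.03] op 0.0501 q6 -0.21
need cm [0.12 0.   0.08] rot [ 0.004  0.007 -0.009]
```

>>> {"fn": "apply_moves", "kwargs": {"commands": [0.1, 0, 0.1, 0, 0, 0, 2, 0, 0, 0, 0, 0, 0, 2, 0, 0, 0, 0, 0, 0, 2, 0, 0, 0, 0, 0, 0, 2]}}

```text
t: 3.55
tool_pos: [0.5649, -0.2956, 0.0514]
orientation: [2.571, 1.783, 0.009]
force: [-0.2, 0.8, -0.1]
opening: 0.0245
```

```bash
python3 go.py .563 -.294 .047 -21
```

```text
t 3.55 pos [ 0.5649 -0.2956  0.0514] jaw -20.5 F [-0.2  0.8 -0.1] T [-0.1   0.04 -0.01] op 0.0245 q6 -0.2
need cm [-0.19  0.16 -0.44] rot [ 0.007  0.012 -0.008]
```

>>> {"fn": "apply_moves", "kwargs": {"commands": [0, 0, 3, 0, 0, 0, 2, 0, 0, 4, 0, 0, 0, 2, 0, 0, 5, 0, 0, 0, 2, 0.1, 5.6, 0, 0, 0, 0.12, 2, 0.1, 5.6, 0, 0, 0, 0.12, 2, 0.1, 5.6, 0, 0, 0, 0.12, 2, 0.1, 5.6, 0, 0, 0, 0.12, 2, 0.1, 5.6, 0, 0, 0, 0.12, 2], "squeeze": 25}}

```text
t: 4.55
tool_pos: [0.5683, -0.011, 0.1751]
orientation: [1.916, 2.474, 0.015]
force: [0.2, -0.2, -0.5]
opening: 0.0253
```

>>> {"fn": "apply_moves", "kwargs": {"commands": [0, 0, 0, 0, 0, 0, 2, 0, 0, 0, 0, 0, 0, 2]}}

```text
t: 4.8
tool_pos: [0.568, -0.0072, 0.1752]
orientation: [1.908, 2.48, 0.015]
force: [-0.6, -0.1, 0.4]
opening: 0.0247
```

```bash
python3 go.py .573 -.015 .16 13.5; python3 - <<'E'
from h import *
t,d=read_camera("top"); s,d=read_camera("scene")
cv2.imwrite("traw2.png",t);cv2.imwrite("sraw2.png",s)
cv2.imwrite("pics/c3.png",np.hstack([cv2.resize(t[145:215,195:265],(400,400),interpolation=cv2.INTER_CUBIC),cv2.resize(s[160:250,225:315],(400,400),interpolation=cv2.INTER_CUBIC)]))
E
```

```text
t 4.8 pos [ 0.568  -0.0072  0.1752] jaw 14.9 F [-0.6 -0.1  0.4] T [ 0.01 -0.11 -0.01] op 0.0247 q6 -0.36
need cm [ 0.5  -0.78 -1.52] rot [-0.     0.015 -0.024]
```

View pics/c3.png

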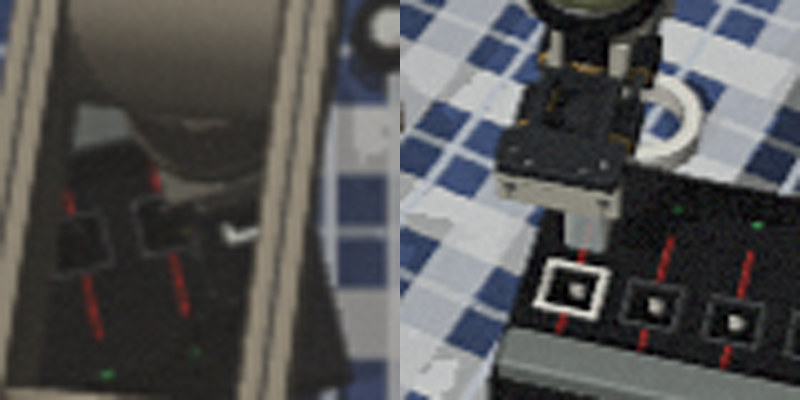

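The held glass foot shows at scene px (267,216) above the white-rimmed well 0 (~(269,225)). I correct the position and lower it.

```bash
python3 - <<'E'
from h import *
# predicted foot corners for post centred at TCP axis
a=np.deg2rad(14.9);ex=np.array([np.cos(a),np.sin(a)]);ey=np.array([-ex[1],ex[0]])
for sx,sy in((1,1),(1,-1),(-1,1),(-1,-1)):
    p=np.array([.568,-.0072])+.0125*(sx*ex+sy*ey); q=px("scene",[*p,.1307]); print(sx,sy,((q-[225,160])/.225).round(0)+[400,0])
E
```

```text
1 1 [600. 255.]
1 -1 [562. 248.]
-1 1 [608. 225.]
-1 -1 [570. 218.]
```

>>> {"fn": "apply_moves", "kwargs": {"commands": [0.5, -0.8, -1, 0, 0.015, -0.024, 2, 0, 0, -1.0, 0, 0, 0, 2, 0, 0, 0, 0, 0, 0, 2]}}

```text
t: 5.28
tool_pos: [0.5731, -0.0197, 0.1528]
orientation: [-1.955, -2.457, 0.002]
force: [-0.9, 0.4, -1.0]
opening: 0.0248
```

```bash
python3 go.py .573 -.015 .13 13.5
```

```text
t 5.28 pos [ 0.5731 -0.0197  0.1528] jaw 13.0 F [-0.9  0.4 -1. ] T [-0.   -0.1  -0.02] op 0.0248 q6 -0.35
need cm [-0.01  0.47 -2.28] rot [-0.    -0.002  0.009]
```

>>> {"fn": "apply_moves", "kwargs": {"commands": [0, 0.4, -0.5, 0, 0, 0.009, 2, 0, 0, -0.5, 0, 0, 0, 2, 0, 0, -0.4, 0, 0, 0, 2, 0, 0, 0, 0, 0, 0, 2]}}

```text
t: 5.78
tool_pos: [0.5729, -0.0155, 0.1376]
orientation: [-1.943, -2.466, 0.002]
force: [0.3, -0.6, -0.8]
opening: 0.0248
```

```bash
python3 go.py .573 -.015 .13 13.5
```

```text
t 5.78 pos [ 0.5729 -0.0155  0.1376] jaw 13.5 F [ 0.3 -0.6 -0.8] T [-0.03 -0.08  0.02] op 0.0248 q6 -0.35
need cm [ 0.01  0.05 -0.76] rot [-0.    -0.003 -0.   ]
```

>>> {"fn": "apply_moves", "kwargs": {"commands": [0, 0, -0.8, 0, 0, 0, 2, 0, 0, -0.8, 0, 0, 0, 2, 0, 0, -0.8, 0, 0, 0, 2, 0, 0, -0.4, 0, 0, 0, 2]}}

```text
t: 6.28
tool_pos: [0.573, -0.0154, 0.108]
orientation: [-1.943, -2.466, 0.001]
force: [-0.6, 1.0, -1.3]
opening: 0.0247
```

```bash
python3 go.py .573 -.015 .0855 13.5
```

```text
t 6.28 pos [ 0.573  -0.0154  0.108 ] jaw 13.5 F [-0.6  1.  -1.3] T [ 0.04 -0.07 -0.01] op 0.0247 q6 -0.35
need cm [-0.    0.04 -2.25] rot [-0.    -0.002 -0.001]
```

>>> {"fn": "apply_moves", "kwargs": {"commands": [0, 0, -0.8, 0, 0, 0, 2, 0, 0, -0.7, 0, 0, 0, 2, 0, 0, -0.5, 0, 0, 0, 2, 0, 0, -0.2, 0, 0, 0, 2]}}

```text
t: 6.78
tool_pos: [0.5731, -0.0156, 0.0858]
orientation: [-1.943, -2.466, 0.002]
force: [-10.2, 0.3, 23.4]
opening: 0.0249
```

```bash
python3 go.py .573 -.015 .0855 13.5
```

```text
t 6.78 pos [ 0.5731 -0.0156  0.0858] jaw 13.5 F [-10.2   0.3  23.4] T [-0.1   2.24 -0.03] op 0.0249 q6 -0.35
need cm [-0.01  0.06 -0.03] rot [ 0.    -0.002 -0.001]
```

>>> {"fn": "apply_moves", "kwargs": {"commands": [0, 0, 0, 0, 0, 0, 4, 0, 0, 0, 0, 0, 0, 4, 0, 0, 2, 0, 0, 0, 4, 0, 0, 3.5, 0, 0, 0, 4.5, 0, 0, 2, 0, 0, 0, 5, -1.47, -4.36, 0, 0, 0, -0.124, 5, -1.47, -4.36, 0, 0, 0, -0.124, 5, -1.47, -4.36, 0, 0, 0, -0.124, 5], "squeeze": 15}}

```text
t: 7.78
tool_pos: [0.5311, -0.147, 0.1723]
orientation: [2.367, 2.056, 0.006]
force: [-0.1, -0.4, 0.6]
opening: 0.0499
```

>>> {"fn": "apply_moves", "kwargs": {"commands": [-1.47, -4.36, 0, 0, 0, -0.124, 5, -1.47, -4.36, 0, 0, 0, -0.124, 5, -1.2, -3.7, 0, 0, 0, -0.1, 5, 0, 0, 0, 0, 0, 0, 5, 0, 0, 0, 0, 0, 0, 5]}}

```text
t: 8.4
tool_pos: [0.4889, -0.2786, 0.1806]
orientation: [2.692, 1.59, 0.01]
force: [-0.4, 0.3, -0.1]
opening: 0.05
```

```bash
python3 go.py .4847 -.277 .1 -29;  sed 's/raw.png/rawB.png/' m1.py > m2.py; python3 - <<'E'
from h import *
for c in("top","scene"):
    im,d=read_camera(c); cv2.imwrite(c+"rawB.png",im)
E
sed -i '/^im=cv2.imread("scenerawB/,$d;/^im=cv2.imread("sceneraw/,$d' m2.py; python3 m2.py | grep -v red
```

```text
t 8.4 pos [ 0.4889 -0.2786  0.1806] jaw -28.9 F [-0.4  0.3 -0.1] T [-0.03 -0.05 -0.04] op 0.05 q6 -0.1
need cm [-0.42  0.16 -8.06] rot [ 0.01   0.013 -0.002]
top blank None
top amber None
top pink 16 [336.2 209.1] [ 0.4709 -0.3525]
top well0 18 [ 0.5809 -0.011 ] [0.0144 0.0141] 0.43804967403411865
top tray [ 0.4495 -0.3152] [0.0451 0.0546] 12.168530464172363
scene blank None
scene amber 22 [204.7 174.6] [ 0.483  -0.2785]
scene pink 19 [187.7 163.6] [ 0.467  -0.3561]
scene well0 83486 [ 0.1479 -0.2378] [1.8732 1.765 ] 27.306447982788086
scene tray [ 0.5239 -0.3172] [0.1911 0.1852] 77.86949920654297
```

>>> {"fn": "apply_moves", "kwargs": {"commands": [-0.4, 0.15, -3, 0.01, 0.013, 0, 5, 0, 0, -4, 0, 0, 0, 5, 0, 0, -3, 0, 0, 0, 5, 0, 0, -2, 0, 0, 0, 5, 0, 0, -0.5, 0, 0, 0, 5, 0, 0, 0, 0, 0, 0, 5, 0, 0, 0, 0, 0, 0, 5]}}

```text
t: 9.38
tool_pos: [0.4894, -0.2702, 0.0555]
orientation: [2.691, 1.616, 0.004]
force: [-0.1, -0.6, 0.1]
opening: 0.05
```

```bash
python3 go.py .4847 -.277 .050 -29
```

```text
t 9.38 pos [ 0.4894 -0.2702  0.0555] jaw -28.0 F [-0.1 -0.6  0.1] T [-0.07 -0.06  0.06] op 0.05 q6 -0.11
need cm [-0.47 -0.68 -0.55] rot [ 0.001  0.004 -0.017]
```

>>> {"fn": "apply_moves", "kwargs": {"commands": [-0.45, -0.65, -0.5, 0, 0, -0.015, 5, 0, 0, 0, 0, 0, 0, 5]}}

```text
t: 9.62
tool_pos: [0.4856, -0.2779, 0.052]
orientation: [2.701, 1.593, 0.006]
force: [-0.5, 0.2, 0.4]
opening: 0.05
```

```bash
python3 go.py .4847 -.277 .050 -29
```

```text
t 9.62 pos [ 0.4856 -0.2779  0.052 ] jaw -28.9 F [-0.5  0.2  0.4] T [-0.01 -0.03  0.01] op 0.05 q6 -0.11
need cm [-0.09  0.09 -0.2 ] rot [ 0.003  0.006 -0.001]
```

>>> {"fn": "apply_moves", "kwargs": {"commands": [0, 0, -0.1, 0, 0, 0, 2, 0, 0, 0, 0, 0, 0, 2, 0, 0, 0, 0, 0, 0, 2, 0, 0, 0, 0, 0, 0, 2]}}

```text
t: 10.12
tool_pos: [0.4857, -0.2784, 0.0515]
orientation: [2.701, 1.592, 0.006]
force: [-1.7, -0.2, -0.2]
opening: 0.0253
```

```bash
python3 go.py .560 .038 .17 13.5
```

```text
t 10.12 pos [ 0.4857 -0.2784  0.0515] jaw -29.0 F [-1.7 -0.2 -0.2] T [-0.05  0.09 -0.01] op 0.0253 q6 -0.11
need cm [ 7.43 31.64 11.85] rot [0.001 0.008 0.741]
```

>>> {"fn": "apply_moves", "kwargs": {"commands": [0, 0, 3, 0, 0, 0, 2, 0, 0, 4, 0, 0, 0, 2, 0, 0, 4.5, 0, 0, 0, 2, 1.2, 5.1, 0, 0, 0, 0.12, 2, 1.2, 5.1, 0, 0, 0, 0.12, 2, 1.2, 5.1, 0, 0, 0, 0.12, 2, 1.2, 5.1, 0, 0, 0, 0.12, 2, 1.2, 5.1, 0, 0, 0, 0.12, 2], "squeeze": 25}}

```text
t: 11.12
tool_pos: [0.5451, -0.0186, 0.1694]
orientation: [2.097, 2.332, 0.008]
force: [1.6, -0.4, -1.2]
opening: 0.0249
```

>>> {"fn": "apply_moves", "kwargs": {"commands": [1.0, 3.5, 0, 0, 0, 0.1, 2, 0, 0, 0, 0, 0, 0, 2, 0, 0, 0, 0, 0, 0, 2]}}

```text
t: 11.5
tool_pos: [0.555, 0.0211, 0.1688]
orientation: [1.968, 2.443, 0.008]
force: [0.3, -0.4, -1.1]
opening: 0.0248
```

```bash
python3 go.py .560 .038 .14 13.5
```

```text
t 11.5 pos [0.555  0.0211 0.1688] jaw 12.3 F [ 0.3 -0.4 -1.1] T [-0.08 -0.07 -0.05] op 0.0248 q6 -0.27
need cm [ 0.5   1.69 -2.88] rot [-0.001  0.007  0.021]
```

>>> {"fn": "apply_moves", "kwargs": {"commands": [0.5, 1.6, -1, 0, 0.007, 0.021, 2, 0, 0, -1, 0, 0, 0, 2, 0, 0, -0.6, 0, 0, 0, 2, 0, 0, 0, 0, 0, 0, 2]}}

```text
t: 12.0
tool_pos: [0.5594, 0.0354, 0.1397]
orientation: [-1.948, -2.462, 0.002]
force: [-0.3, 0.1, -1.2]
opening: 0.0249
```

```bash
python3 go.py .560 .038 .13 13.5
```

```text
t 12.0 pos [0.5594 0.0354 0.1397] jaw 13.3 F [-0.3  0.1 -1.2] T [-0.02 -0.12  0.01] op 0.0249 q6 -0.26
need cm [ 0.06  0.26 -0.97] rot [-0.001 -0.003  0.004]
```

>>> {"fn": "apply_moves", "kwargs": {"commands": [0.05, 0.25, -0.6, 0, 0, 0, 2, 0, 0, -0.6, 0, 0, 0, 2, 0, 0, -0.7, 0, 0, 0, 2, 0, 0, -0.7, 0, 0, 0, 2, 0, 0, -0.5, 0, 0, 0, 2]}}

```text
t: 12.62
tool_pos: [0.5603, 0.0376, 0.1074]
orientation: [-1.949, -2.462, 0.001]
force: [0.4, -0.4, -1.3]
opening: 0.0244
```

```bash
python3 go.py .560 .038 .0865 13.5
```

```text
t 12.62 pos [0.5603 0.0376 0.1074] jaw 13.2 F [ 0.4 -0.4 -1.3] T [-0.01 -0.08  0.01] op 0.0244 q6 -0.26
need cm [-0.03  0.04 -2.09] rot [-0.001 -0.002  0.004]
```

>>> {"fn": "apply_moves", "kwargs": {"commands": [0, 0, -0.8, 0, 0, 0, 2, 0, 0, -0.7, 0, 0, 0, 2, 0, 0, -0.4, 0, 0, 0, 2, 0, 0, -0.2, 0, 0, 0, 2]}}

```text
t: 13.12
tool_pos: [0.5603, 0.0374, 0.0864]
orientation: [-1.949, -2.462, 0.002]
force: [-10.3, -0.6, 24.6]
opening: 0.0251
```

```bash
python3 go.py .560 .038 .0865 13.5
```

```text
t 13.12 pos [0.5603 0.0374 0.0864] jaw 13.3 F [-10.3  -0.6  24.6] T [-0.21  2.22 -0.02] op 0.0251 q6 -0.26
need cm [-0.03  0.06  0.01] rot [-0.    -0.002  0.004]
```

Amber bottomed at 25 N. I release it and go for pink.

>>> {"fn": "apply_moves", "kwargs": {"commands": [0, 0, 0, 0, 0, 0, 4, 0, 0, 0, 0, 0, 0, 4, 0, 0, 2, 0, 0, 0, 4, 0, 0, 3.5, 0, 0, 0, 4.5, 0, 0, 2, 0, 0, 0, 5, -1.02, -4.35, 0, 0, 0, -0.154, 5, -1.02, -4.35, 0, 0, 0, -0.154, 5, -1.02, -4.35, 0, 0, 0, -0.154, 5], "squeeze": 15}}

```text
t: 14.12
tool_pos: [0.5319, -0.0936, 0.173]
orientation: [2.465, 1.939, 0.008]
force: [1.0, -0.4, 0.7]
opening: 0.0498
```

>>> {"fn": "apply_moves", "kwargs": {"commands": [-1.02, -4.35, 0, 0, 0, -0.154, 5, -1.02, -4.35, 0, 0, 0, -0.154, 5, -1.02, -4.35, 0, 0, 0, -0.154, 5, -1.02, -4.35, 0, 0, 0, -0.154, 5, -1.02, -4.35, 0, 0, 0, -0.154, 5, -1, -3.5, 0, 0, 0, -0.14, 5, 0, 0, 0, 0, 0, 0, 5, 0, 0, 0, 0, 0, 0, 5]}}

```text
t: 15.12
tool_pos: [0.47, -0.3584, 0.1863]
orientation: [3.063, 0.603, 0.013]
force: [-0.6, -0.2, -0.3]
opening: 0.0501
```

```bash
python3 go.py .468 -.355 .06 -66; python3 - <<'E'
from h import *
im,d=read_camera("scene"); cv2.imwrite("scenerawB.png",im)
E
sed -i 's/("top","scene")/("scene",)/' m2.py; python3 m2.py | grep -E "amber|pink|tray"
```

```text
t 15.12 pos [ 0.47   -0.3584  0.1863] jaw -67.7 F [-0.6 -0.2 -0.3] T [ 0.02 -0.04  0.01] op 0.0501 q6 0.45
need cm [ -0.2    0.34 -12.63] rot [0.017 0.012 0.03 ]
scene amber None
scene pink 19 [187.7 163.6] [ 0.467  -0.3561]
scene tray [ 0.524  -0.3168] [0.1902 0.1852] 77.93070983886719
```

>>> {"fn": "apply_moves", "kwargs": {"commands": [-0.2, 0.1, -3, 0.017, 0.012, 0.03, 5, 0, 0, -3.5, 0, 0, 0, 5, 0, 0, -3, 0, 0, 0, 5, 0, 0, -2, 0, 0, 0, 5, 0, 0, 0, 0, 0, 0, 5, 0, 0, 0, 0, 0, 0, 5]}}

```text
t: 15.92
tool_pos: [0.4677, -0.3493, 0.0624]
orientation: [-3.06, -0.678, 0.005]
force: [-0.3, 0.1, 1.3]
opening: 0.0501
```

```bash
python3 go.py .468 -.355 .051 -66
```

```text
t 15.93 pos [ 0.4677 -0.3493  0.0624] jaw -65.0 F [-0.3  0.1  1.3] T [ 0.01 -0.01  0.  ] op 0.0501 q6 0.4
need cm [ 0.03 -0.57 -1.14] rot [-0.006 -0.005 -0.017]
```

>>> {"fn": "apply_moves", "kwargs": {"commands": [0, -0.5, -0.6, 0, 0, -0.017, 5, 0, 0, -0.4, 0, 0, 0, 5, 0, 0, 0, 0, 0, 0, 5]}}

```text
t: 16.3
tool_pos: [0.4689, -0.3555, 0.0538]
orientation: [-3.068, -0.652, 0.002]
force: [-0.5, -0.6, 0.3]
opening: 0.0499
```

```bash
python3 go.py .468 -.355 .051 -66
```

```text
t 16.3 pos [ 0.4689 -0.3555  0.0538] jaw -66.0 F [-0.5 -0.6  0.3] T [-0.02 -0.01 -0.02] op 0.0499 q6 0.41
need cm [-0.09  0.05 -0.28] rot [-0.004 -0.002  0.   ]
```

>>> {"fn": "apply_moves", "kwargs": {"commands": [-0.05, 0, -0.25, 0, 0, 0, 2, 0, 0, 0, 0, 0, 0, 2, 0, 0, 0, 0, 0, 0, 2, 0, 0, 0, 0, 0, 0, 2]}}

```text
t: 16.8
tool_pos: [0.4687, -0.3558, 0.0519]
orientation: [-3.069, -0.652, 0.001]
force: [0.2, -0.1, -0.9]
opening: 0.0249
```

```bash
python3 go.py .5473 .0915 .17 13.5
```

```text
t 16.8 pos [ 0.4687 -0.3558  0.0519] jaw -66.0 F [ 0.2 -0.1 -0.9] T [-0.01 -0.03  0.01] op 0.0249 q6 0.41
need cm [ 7.86 44.73 11.81] rot [-0.002 -0.004  1.388]
```

>>> {"fn": "apply_moves", "kwargs": {"commands": [0, 0, 3, 0, 0, 0, 2, 0, 0, 4, 0, 0, 0, 2, 0, 0, 4.5, 0, 0, 0, 2, 0.8, 4.6, 0, 0, 0, 0.14, 2, 0.8, 4.6, 0, 0, 0, 0.14, 2, 0.8, 4.6, 0, 0, 0, 0.14, 2, 0.8, 4.6, 0, 0, 0, 0.14, 2, 0.8, 4.6, 0, 0, 0, 0.14, 2], "squeeze": 25}}

```text
t: 17.8
tool_pos: [0.5077, -0.1215, 0.1701]
orientation: [-2.648, -1.686, 0.004]
force: [0.8, 0.1, -1.0]
opening: 0.0246
```

>>> {"fn": "apply_moves", "kwargs": {"commands": [0.8, 4.6, 0, 0, 0, 0.14, 2, 0.8, 4.6, 0, 0, 0, 0.14, 2, 0.8, 4.6, 0, 0, 0, 0.14, 2, 0.8, 3.7, 0, 0, 0, 0.14, 2, 0, 2, 0, 0, 0, 0.1, 2, 0, 0, 0, 0, 0, 0, 2, 0, 0, 0, 0, 0, 0, 2]}}

```text
t: 18.68
tool_pos: [0.5394, 0.0831, 0.17]
orientation: [-1.927, -2.48, 0.004]
force: [-0.1, -0.3, -0.4]
opening: 0.0249
```

```bash
python3 go.py .5473 .0915 .14 13.5
```

```text
t 18.68 pos [0.5394 0.0831 0.17  ] jaw 14.3 F [-0.1 -0.3 -0.4] T [-0.04 -0.18  0.02] op 0.0249 q6 -0.19
need cm [ 0.79  0.84 -3.  ] rot [ 0.001 -0.002 -0.014]
```

>>> {"fn": "apply_moves", "kwargs": {"commands": [0.75, 0.8, -1, 0, 0, -0.014, 2, 0, 0, -1, 0, 0, 0, 2, 0, 0, -0.6, 0, 0, 0, 2, 0, 0, 0, 0, 0, 0, 2]}}

```text
t: 19.18
tool_pos: [0.5469, 0.0892, 0.141]
orientation: [-1.952, -2.459, 0.006]
force: [-0.4, -0.5, -0.1]
opening: 0.0247
```

```bash
python3 go.py .5473 .0915 .13 13.5
```

```text
t 19.18 pos [0.5469 0.0892 0.141 ] jaw 13.1 F [-0.4 -0.5 -0.1] T [-0.06 -0.06  0.01] op 0.0247 q6 -0.16
need cm [ 0.04  0.23 -1.1 ] rot [ 0.002 -0.004  0.007]
```

>>> {"fn": "apply_moves", "kwargs": {"commands": [0.05, 0.2, -0.6, 0, 0, 0.007, 2, 0, 0, -0.6, 0, 0, 0, 2, 0, 0, -0.7, 0, 0, 0, 2, 0, 0, -0.7, 0, 0, 0, 2, 0, 0, -0.5, 0, 0, 0, 2]}}

```text
t: 19.8
tool_pos: [0.5478, 0.0912, 0.1086]
orientation: [-1.944, -2.467, 0.005]
force: [-0.2, 0.2, -0.9]
opening: 0.0246
```

```bash
python3 go.py .5473 .0915 .0868 13.5
```

```text
t 19.8 pos [0.5478 0.0912 0.1086] jaw 13.5 F [-0.2  0.2 -0.9] T [-0.06 -0.08 -0.03] op 0.0246 q6 -0.16
need cm [-0.05  0.03 -2.18] rot [ 0.002 -0.003 -0.001]
```

>>> {"fn": "apply_moves", "kwargs": {"commands": [0, 0, -0.8, 0, 0, 0, 2, 0, 0, -0.7, 0, 0, 0, 2, 0, 0, -0.4, 0, 0, 0, 2, 0, 0, -0.25, 0, 0, 0, 2]}}

```text
t: 20.3
tool_pos: [0.5477, 0.0911, 0.0867]
orientation: [-1.943, -2.467, 0.006]
force: [-11.3, -1.5, 26.1]
opening: 0.0246
```

>>> {"fn": "apply_moves", "kwargs": {"commands": [0, 0, 0, 0, 0, 0, 4, 0, 0, 0, 0, 0, 0, 4, 0, 0, 2, 0, 0, 0, 4, 0, 0, 3.5, 0, 0, 0, 4.5, 0, 0, 1.5, 0, 0, 0, 5, -1.3, 2, 0, 0, 0, 0.16, 4, -1.3, 2, 0, 0, 0, 0.16, 4, -1.3, 2, 0, 0, 0, 0.16, 4], "squeeze": 15}}

```text
t: 21.3
tool_pos: [0.5102, 0.1513, 0.1645]
orientation: [1.285, 2.862, 0.001]
force: [-0.4, 0.3, -0.7]
opening: 0.0399
```

>>> {"fn": "apply_moves", "kwargs": {"commands": [-1.3, 2, 0, 0, 0, 0.16, 4, -1.3, 2, 0, 0, 0, 0.16, 4, -1.3, 2, 0, 0, 0, 0.16, 4, 0, 0, 0, 0, 0, 0, 4, 0, 0, 0, 0, 0, 0, 4]}}

```text
t: 21.92
tool_pos: [0.4698, 0.214, 0.1664]
orientation: [0.543, 3.088, 0.004]
force: [0.5, 0.0, -0.2]
opening: 0.0399
```

```bash
python3 go.py .4661 .2197 .13 73.5;python3 - <<'E'
from h import *
im,d=read_camera("scene"); cv2.imwrite("s4.png",im)
cv2.imwrite("pics/c4.png",cv2.resize(im[180:270,225:375],(800,480),interpolation=cv2.INTER_CUBIC))
E
```

```text
t 21.93 pos [0.4698 0.214  0.1664] jaw 70.1 F [ 0.5  0.  -0.2] T [ 0.01 -0.2   0.02] op 0.0399 q6 -0.89
need cm [-0.37  0.57 -3.64] rot [-0.002  0.006  0.06 ]
```

View pics/c4.png

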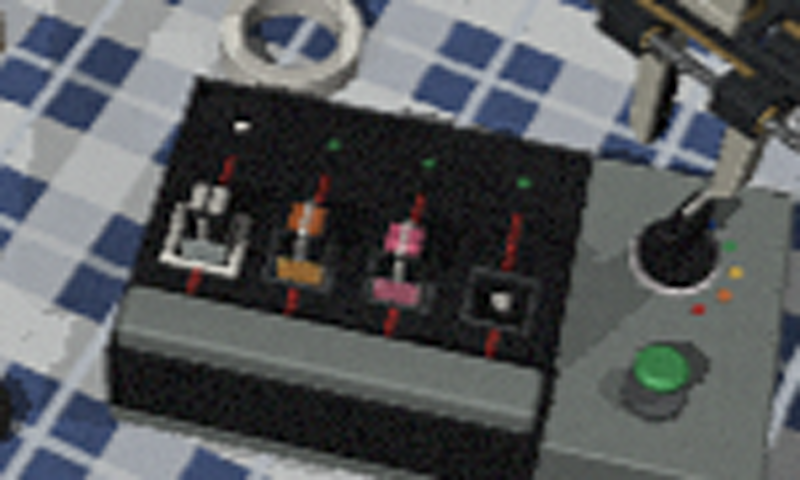

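Blank, amber and pink are seated in wells 0 to 2, at crop (205,225), (305,245) and (400,265), with cap lines along the red lines. Next, the knob.

>>> {"fn": "apply_moves", "kwargs": {"commands": [-0.35, 0.55, -1.5, 0, 0, 0.06, 4, 0, 0, -1.5, 0, 0, 0, 4, 0, 0, 0, 0, 0, 0, 4, 0, 0, 0, 0, 0, 0, 4]}}

```text
t: 22.48
tool_pos: [0.4681, 0.2172, 0.1359]
orientation: [0.464, 3.1, 0.004]
force: [-0.0, 0.0, 0.7]
opening: 0.0399
```

```bash
python3 go.py .4661 .2197 .092 73.5
```

```text
t 22.48 pos [0.4681 0.2172 0.1359] jaw 73.0 F [-0.   0.   0.7] T [ 0.01 -0.12  0.01] op 0.0399 q6 -0.94
need cm [-0.2   0.25 -4.39] rot [-0.002  0.007  0.009]
```

>>> {"fn": "apply_moves", "kwargs": {"commands": [-0.2, 0.25, -1.5, 0, 0, 0.009, 4, 0, 0, -1.5, 0, 0, 0, 4, 0, 0, -0.9, 0, 0, 0, 4, 0, 0, 0, 0, 0, 0, 4]}}

```text
t: 22.98
tool_pos: [0.4659, 0.2196, 0.0941]
orientation: [0.451, 3.102, 0.004]
force: [-0.3, 0.2, 0.2]
opening: 0.0399
```

```bash
python3 go.py .4661 .2197 .092 73.5
```

```text
t 22.98 pos [0.4659 0.2196 0.0941] jaw 73.5 F [-0.3  0.2  0.2] T [ 0.07 -0.14  0.04] op 0.0399 q6 -0.94
need cm [ 0.02  0.01 -0.21] rot [-0.002  0.007  0.001]
```

>>> {"fn": "apply_moves", "kwargs": {"commands": [0, 0, 0, 0, 0, 0, 0.5, 0, 0, 0, 0, 0, 0, 0.5, 0, 0, 0, 0, 0, 0, 0.5, 0, 0, 0, 0, 0, 0, 0.5], "squeeze": 20}}

```text
t: 23.48
tool_pos: [0.4665, 0.2197, 0.095]
orientation: [0.451, 3.101, 0.005]
force: [-0.6, -0.4, -2.2]
opening: 0.0138
```

```bash
python3 go.py .4661 .2197 .092 43.5
```

```text
t 23.48 pos [0.4665 0.2197 0.095 ] jaw 73.5 F [-0.6 -0.4 -2.2] T [-0.16 -0.1   0.01] op 0.0138 q6 -0.94
need cm [-0.04 -0.   -0.3 ] rot [ 0.     0.008 -0.523]
```

>>> {"fn": "apply_moves", "kwargs": {"commands": [0, 0, 0, 0, 0, -0.15, 0.5, 0, 0, 0, 0, 0, -0.15, 0.5, 0, 0, 0, 0, 0, -0.13, 0.5, 0, 0, 0, 0, 0, -0.05, 0.5, 0, 0, 0, 0, 0, 0, 0.5]}}

```text
t: 24.1
tool_pos: [0.4659, 0.2196, 0.0949]
orientation: [1.195, 2.897, 0.0]
force: [0.9, 0.5, -1.7]
opening: 0.0139
```

```bash
python3 go.py .4661 .2197 .092 43.5
```

```text
t 24.1 pos [0.4659 0.2196 0.0949] jaw 45.2 F [ 0.9  0.5 -1.7] T [ 0.05 -0.19 -0.11] op 0.0139 q6 -0.44
need cm [ 0.02  0.01 -0.29] rot [ 0.003  0.007 -0.029]
```

>>> {"fn": "apply_moves", "kwargs": {"commands": [0, 0, 0, 0, 0, -0.03, 0.5, 0, 0, 0, 0, 0, 0, 3.5, 0, 0, 0, 0, 0, 0, 3.5, 0, 0, 2.5, 0, 0, 0, 3.5, 0, 0, 2, 0, 0, 0, 2, 3, 0.7, 0, 0, 0, 0, 0, 3, 0.7, 0, 0, 0, 0, 0, 2.6, 0.7, 0, 0, 0, 0, 0]}}

```text
t: 25.1
tool_pos: [0.5537, 0.2415, 0.1429]
orientation: [1.233, 2.879, 0.003]
force: [0.4, 0.2, 0.1]
opening: 0.0015
```

>>> {"fn": "apply_moves", "kwargs": {"commands": [0, 0, 0, 0, 0, 0, 0, 0, 0, 0, 0, 0, 0, 0]}}

```text
t: 25.35
tool_pos: [0.5542, 0.2415, 0.1425]
orientation: [1.233, 2.88, 0.002]
force: [0.4, -0.7, -1.0]
opening: 0.0003
```

```bash
python3 go.py .5536 .2407 .112 43.5;python3 - <<'E'
from h import *
im,d=read_camera("scene"); cv2.imwrite("s5.png",im)
cv2.imwrite("pics/c5.png",cv2.resize(im[180:270,300:400],(660,594),interpolation=cv2.INTER_CUBIC))
E
```

```text
t 25.35 pos [0.5542 0.2415 0.1425] jaw 43.6 F [ 0.4 -0.7 -1. ] T [-0.01 -0.15  0.02] op 0.0003 q6 -0.43
need cm [-0.06 -0.08 -3.05] rot [ 0.002  0.009 -0.002]
```

View pics/c5.png

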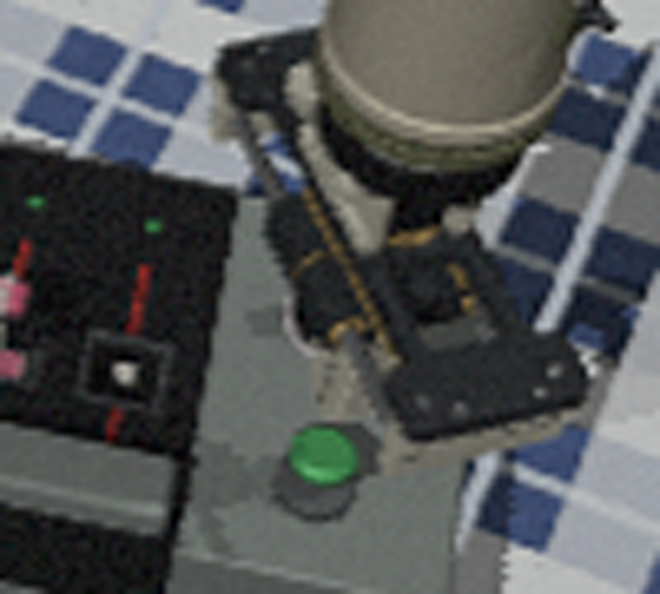

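The gripper hides the knob here. It was released at the green angle, 43.5° against the measured blue at 73.5°. Now I press.

>>> {"fn": "apply_moves", "kwargs": {"commands": [-0.05, -0.05, -1.2, 0, 0, 0, 0, 0, 0, -1.2, 0, 0, 0, 0, 0, 0, -0.8, 0, 0, 0, 0, 0, 0, -0.6, 0, 0, 0, 0, 0, 0, -0.5, 0, 0, 0, 0, 0, 0, -0.3, 0, 0, 0, 0]}}

```text
t: 26.15
tool_pos: [0.5522, 0.2408, 0.096]
orientation: [1.232, 2.88, 0.003]
force: [-12.6, -5.0, 27.2]
opening: 0.0005
```

```bash
python3 go.py .5536 .2407 .095 43.5
```

```text
t 26.15 pos [0.5522 0.2408 0.096 ] jaw 43.7 F [-12.6  -5.   27.2] T [-0.86  2.16 -0.03] op 0.0005 q6 -0.43
need cm [ 0.14 -0.01 -0.1 ] rot [ 0.002  0.009 -0.003]
```

>>> {"fn": "apply_moves", "kwargs": {"commands": [0, 0, -0.05, 0, 0, 0, 0, 0, 0, -0.05, 0, 0, 0, 0, 0, 0, 2, 0, 0, 0, 0, 0, 0, 2.5, 0, 0, 0, 1, -3, -0.7, 0, 0, 0, 0, 4, -3, -0.7, 0, 0, 0, 0, 4, -2.6, -0.7, 0, 0, 0, 0, 4, 0, 0, 0, 0, 0, 0, 4]}}

```text
t: 27.15
tool_pos: [0.4667, 0.2201, 0.15]
orientation: [1.23, 2.875, 0.011]
force: [0.3, 0.4, -0.8]
opening: 0.0392
```

```bash
python3 go.py .4661 .2197 .094 43.5
```

```text
t 27.15 pos [0.4667 0.2201 0.15  ] jaw 43.7 F [ 0.3  0.4 -0.8] T [ 0.01 -0.12 -0.04] op 0.0392 q6 -0.42
need cm [-0.06 -0.04 -5.6 ] rot [-0.     0.016 -0.003]
```

>>> {"fn": "apply_moves", "kwargs": {"commands": [-0.05, -0.05, -1.8, 0, 0.016, 0, 4, 0, 0, -1.8, 0, 0, 0, 4, 0, 0, -1.2, 0, 0, 0, 4, 0, 0, -0.5, 0, 0, 0, 4, 0, 0, 0, 0, 0, 0, 4]}}

```text
t: 27.78
tool_pos: [0.4676, 0.2196, 0.0924]
orientation: [-1.236, -2.886, 0.001]
force: [0.1, 0.8, -0.2]
opening: 0.0399
```

```bash
python3 go.py .4661 .2197 .094 43.5
```

```text
t 27.77 pos [0.4676 0.2196 0.0924] jaw 43.6 F [ 0.1  0.8 -0.2] T [-0.03 -0.17  0.06] op 0.0399 q6 -0.42
need cm [-0.15  0.01  0.16] rot [ 0.    -0.002 -0.002]
```

>>> {"fn": "apply_moves", "kwargs": {"commands": [-0.15, 0, 0.15, 0, 0, 0, 0.5, 0, 0, 0, 0, 0, 0, 0.5, 0, 0, 0, 0, 0, 0, 0.5, 0, 0, 0, 0, 0, 0, 0.5]}}

```text
t: 28.28
tool_pos: [0.4662, 0.2195, 0.0953]
orientation: [-1.236, -2.887, 0.001]
force: [-1.8, -2.3, -1.1]
opening: 0.0138
```

```bash
python3 go.py .4661 .2197 .094 -16.5
```

```text
t 28.27 pos [0.4662 0.2195 0.0953] jaw 43.6 F [-1.8 -2.3 -1.1] T [-0.35  0.21 -0.01] op 0.0138 q6 -0.42
need cm [-0.01  0.02 -0.13] rot [-0.00e+00 -1.00e-03 -1.05e+00]
```

>>> {"fn": "apply_moves", "kwargs": {"commands": [0, 0, 0, 0, 0, -0.16, 0.5, 0, 0, 0, 0, 0, -0.16, 0.5, 0, 0, 0, 0, 0, -0.16, 0.5, 0, 0, 0, 0, 0, -0.16, 0.5, 0, 0, 0, 0, 0, -0.16, 0.5, 0, 0, 0, 0, 0, -0.16, 0.5, 0, 0, 0, 0, 0, -0.08, 0.5, 0, 0, 0, 0, 0, 0, 0.5]}}

```text
t: 29.28
tool_pos: [0.4656, 0.2194, 0.0953]
orientation: [-2.536, -1.852, 0.001]
force: [-0.0, -0.5, -1.0]
opening: 0.014
```

```bash
python3 go.py .4661 .2197 .094 -16.5
```

```text
t 29.27 pos [0.4656 0.2194 0.0953] jaw -17.7 F [-0.  -0.5 -1. ] T [-0.23  0.03  0.04] op 0.014 q6 0.65
need cm [ 0.05  0.03 -0.13] rot [-0.001 -0.001  0.021]
```

Within 1.2° of orange. I release, lift and press again.

>>> {"fn": "apply_moves", "kwargs": {"commands": [0, 0, 0, 0, 0, 0.02, 0.5, 0, 0, 0, 0, 0, 0, 3.5, 0, 0, 0, 0, 0, 0, 3.5, 0, 0, 2.5, 0, 0, 0, 3.5, 0, 0, 2, 0, 0, 0, 2, 3, 0.7, 0, 0, 0, 0, 0, 3, 0.7, 0, 0, 0, 0, 0, 2.6, 0.7, 0, 0, 0, 0, 0]}}

```text
t: 30.28
tool_pos: [0.554, 0.2417, 0.1436]
orientation: [-2.51, -1.888, -0.006]
force: [-0.1, 0.2, -0.2]
opening: 0.0012
```

>>> {"fn": "apply_moves", "kwargs": {"commands": [0, 0, 0, 0, 0, 0, 0, 0, 0, 0, 0, 0, 0, 0]}}

```text
t: 30.52
tool_pos: [0.5545, 0.2418, 0.1433]
orientation: [-2.51, -1.888, -0.005]
force: [0.7, 0.4, -0.5]
opening: 0.0006
```

```bash
python3 go.py .5536 .2407 .108 -16.5;python3 - <<'E'
from h import *
im,d=read_camera("scene"); cv2.imwrite("s6.png",im)
cv2.imwrite("pics/c6.png",cv2.resize(im[180:270,230:380],(800,480),interpolation=cv2.INTER_CUBIC))
E
```

```text
t 30.52 pos [0.5545 0.2418 0.1433] jaw -16.1 F [ 0.7  0.4 -0.5] T [-0.09 -0.1   0.05] op 0.0006 q6 0.61
need cm [-0.09 -0.11 -3.53] rot [-0.003  0.002 -0.007]
```

View pics/c6.png

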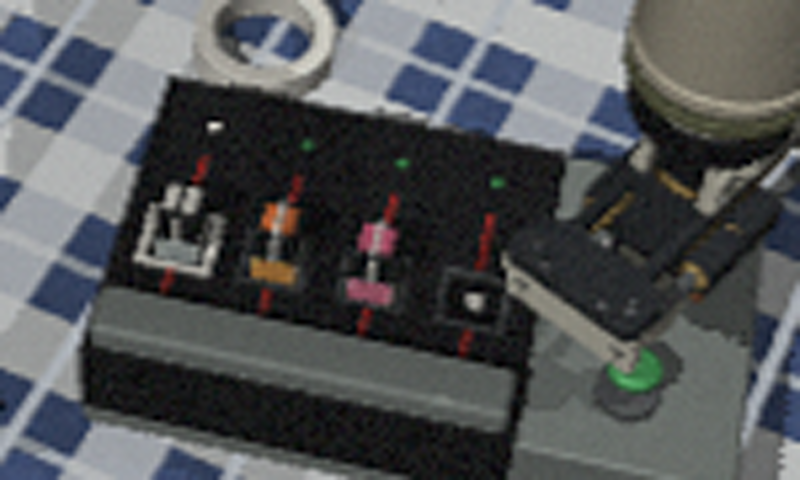

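The standards are still seated and the plunger at crop (635,370) is up under the fingers. Pressing.

>>> {"fn": "apply_moves", "kwargs": {"commands": [-0.05, -0.05, -1.2, 0, 0, 0, 0, 0, 0, -1.2, 0, 0, 0, 0, 0, 0, -0.8, 0, 0, 0, 0, 0, 0, -0.6, 0, 0, 0, 0, 0, 0, -0.5, 0, 0, 0, 0, 0, 0, -0.4, 0, 0, 0, 0]}}

```text
t: 31.32
tool_pos: [0.5526, 0.2412, 0.0959]
orientation: [-2.509, -1.889, -0.006]
force: [-15.6, -5.4, 33.8]
opening: 0.0006
```

```bash
python3 go.py .5536 .2407 .095 -16.5
```

```text
t 31.32 pos [0.5526 0.2412 0.0959] jaw -16.1 F [-15.6  -5.4  33.8] T [-1.02  2.75 -0.03] op 0.0006 q6 0.61
need cm [ 0.1  -0.05 -0.09] rot [-0.003  0.003 -0.008]
```

>>> {"fn": "apply_moves", "kwargs": {"commands": [0, 0, 0, 0, 0, 0, 0, 0, 0, 0, 0, 0, 0, 0, 0, 0, 2, 0, 0, 0, 0, 0, 0, 2.5, 0, 0, 0, 1, -3, -0.7, 0, 0, 0, 0, 4, -3, -0.7, 0, 0, 0, 0, 4, -2.7, -0.7, 0, 0, 0, 0, 4, 0, 0, 0, 0, 0, 0, 4]}}

```text
t: 32.33
tool_pos: [0.4661, 0.2205, 0.1509]
orientation: [2.509, 1.888, 0.018]
force: [1.4, -0.3, 0.8]
opening: 0.039
```

```bash
python3 go.py .4661 .2197 .094 -16.5
```

```text
t 32.33 pos [0.4661 0.2205 0.1509] jaw -16.1 F [ 1.4 -0.3  0.8] T [-0.03 -0.13  0.  ] op 0.039 q6 0.62
need cm [ 0.   -0.08 -5.69] rot [-0.006  0.01  -0.007]
```

>>> {"fn": "apply_moves", "kwargs": {"commands": [-0.05, -0.05, -1.8, -0.006, 0.01, 0, 4, 0, 0, -1.8, 0, 0, 0, 4, 0, 0, -1.2, 0, 0, 0, 4, 0, 0, -0.4, 0, 0, 0, 4, 0, 0, 0, 0, 0, 0, 4]}}

```text
t: 32.95
tool_pos: [0.4669, 0.22, 0.0946]
orientation: [-2.511, -1.888, 0.003]
force: [-0.7, -0.1, 0.1]
opening: 0.0402
```

>>> {"fn": "apply_moves", "kwargs": {"commands": [-0.1, 0, 0, 0, 0, 0, 0.5, 0, 0, 0, 0, 0, 0, 0.5, 0, 0, 0, 0, 0, 0, 0.5, 0, 0, 0, 0, 0, 0, 0.5]}}

```text
t: 33.45
tool_pos: [0.4659, 0.2205, 0.0958]
orientation: [-2.51, -1.888, 0.002]
force: [-3.6, 0.6, -2.0]
opening: 0.0139
```

```bash
python3 go.py .4661 .2197 .094 103.5
```

```text
t 33.45 pos [0.4659 0.2205 0.0958] jaw -16.1 F [-3.6  0.6 -2. ] T [0.07 0.53 0.02] op 0.0139 q6 0.62
need cm [ 0.02 -0.08 -0.18] rot [-0.000e+00 -1.000e-03 -1.054e+00]
```

Gripping at orange showed no torque, so the detent was right. Now I turn back 120° to off.

>>> {"fn": "apply_moves", "kwargs": {"commands": [0, 0, 0, 0, 0, 0.16, 0.5, 0, 0, 0, 0, 0, 0.16, 0.5, 0, 0, 0, 0, 0, 0.16, 0.5, 0, 0, 0, 0, 0, 0.16, 0.5, 0, 0, 0, 0, 0, 0.16, 0.5, 0, 0, 0, 0, 0, 0.16, 0.5, 0, 0, 0, 0, 0, 0.16, 0.5, 0, 0, 0, 0, 0, 0, 0.5]}}

```text
t: 34.45
tool_pos: [0.4654, 0.2201, 0.0958]
orientation: [1.076, 2.951, -0.003]
force: [-0.7, 0.2, -0.9]
opening: 0.0142
```

```bash
python3 go.py .4661 .2197 .094 103.5
```

```text
t 34.45 pos [0.4654 0.2201 0.0958] jaw 49.9 F [-0.7  0.2 -0.9] T [ 0.2   0.04 -0.33] op 0.0142 q6 -0.53
need cm [ 0.07 -0.04 -0.18] rot [0.002 0.001 0.935]
```

>>> {"fn": "apply_moves", "kwargs": {"commands": [0, 0, 0, 0, 0, 0.16, 0.5, 0, 0, 0, 0, 0, 0.16, 0.5, 0, 0, 0, 0, 0, 0.16, 0.5, 0, 0, 0, 0, 0, 0.16, 0.5, 0, 0, 0, 0, 0, 0.16, 0.5, 0, 0, 0, 0, 0, 0.1, 0.5, 0, 0, 0, 0, 0, 0.03, 0.5, 0, 0, 0, 0, 0, 0, 0.5]}}

```text
t: 35.45
tool_pos: [0.4651, 0.2198, 0.0957]
orientation: [-0.356, 3.12, -0.003]
force: [-1.7, -0.8, -1.0]
opening: 0.0139
```

```bash
python3 go.py .4661 .2197 .094 103.5
```

```text
t 35.45 pos [0.4651 0.2198 0.0957] jaw 103.0 F [-1.7 -0.8 -1. ] T [ 0.16 -0.01  0.07] op 0.0139 q6 -1.45
need cm [ 0.1  -0.01 -0.17] rot [0.002 0.001 0.008]
```

>>> {"fn": "apply_moves", "kwargs": {"commands": [0, 0, 0, 0, 0, 0, 3.5, 0, 0, 0, 0, 0, 0, 3.5, 0, 0, 3, 0, 0, 0, 3.5, 0, 0, 3.5, 0, 0, 0, 4.2, 0.9, -1.4, 0, 0, 0, -0.16, 4.2, 0.9, -1.4, 0, 0, 0, -0.16, 4.2, 0.9, -1.4, 0, 0, 0, -0.16, 4.2, 0.9, -1.4, 0, 0, 0, -0.16, 4.2], "squeeze": 15}}

```text
t: 36.45
tool_pos: [0.5033, 0.1633, 0.1648]
orientation: [0.684, 3.061, -0.001]
force: [-1.0, 0.4, -0.2]
opening: 0.042
```

>>> {"fn": "apply_moves", "kwargs": {"commands": [0.9, -1.4, 0, 0, 0, -0.16, 4.2, 0.9, -1.4, 0, 0, 0, -0.16, 4.2, 0.9, -1.4, 0, 0, 0, -0.16, 4.2, 0.9, -1.4, 0, 0, 0, -0.16, 4.2, 0.9, -1.4, 0, 0, 0, -0.16, 4.2, 0, 0, 0, 0, 0, 0, 4.2, 0, 0, 0, 0, 0, 0, 4.2]}}

```text
t: 37.33
tool_pos: [0.5511, 0.0902, 0.1659]
orientation: [1.86, 2.523, -0.003]
force: [-0.4, -0.3, 1.1]
opening: 0.0425
```

```bash
python3 go.py .5477 .091 .12 13.5; python3 - <<'E'
from h import *
im,d=read_camera("scene"); cv2.imwrite("scenerawB.png",im)
cv2.imwrite("pics/c7.png",np.hstack([cv2.resize(im[180:250,320:390],(400,400),interpolation=cv2.INTER_CUBIC),cv2.resize(im[130:240,130:240],(400,400),interpolation=cv2.INTER_CUBIC)]))
E
python3 m2.py | grep -E "tray"
```

```text
t 37.33 pos [0.5511 0.0902 0.1659] jaw 17.2 F [-0.4 -0.3  1.1] T [-0.07 -0.1  -0.01] op 0.0425 q6 -0.22
need cm [-0.34  0.08 -4.59] rot [ 0.006  0.004 -0.065]
scene tray [ 0.5235 -0.3177] [0.1879 0.1852] 77.74472045898438
```

View pics/c7.png

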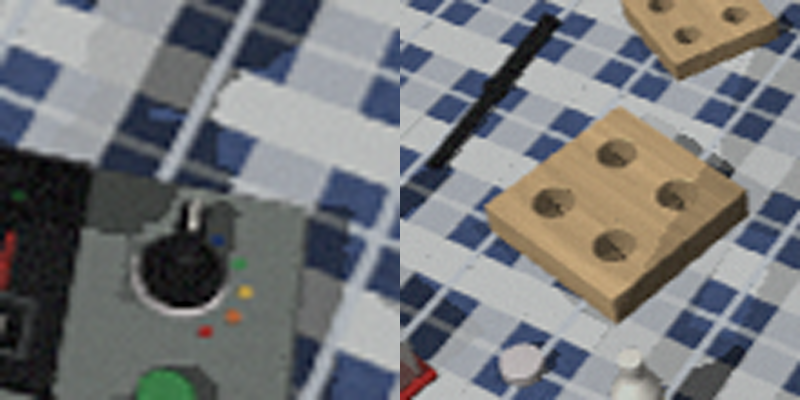

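>>> {"fn": "apply_moves", "kwargs": {"commands": [-0.3, 0.05, -1.5, 0.006, 0.004, -0.065, 4.2, 0, 0, -1.5, 0, 0, 0, 4.2, 0, 0, -1, 0, 0, 0, 4.2, 0, 0, 0, 0, 0, 0, 4.2]}}

```text
t: 37.88
tool_pos: [0.5474, 0.0926, 0.1245]
orientation: [1.935, 2.475, 0.002]
force: [-0.2, 0.1, 0.9]
opening: 0.0419
```

```bash
python3 go.py .5477 .091 .088 13.5
```

```text
t 37.88 pos [0.5474 0.0926 0.1245] jaw 14.0 F [-0.2  0.1  0.9] T [-0.03 -0.12 -0.02] op 0.0419 q6 -0.17
need cm [ 0.03 -0.16 -3.65] rot [-0.     0.001 -0.008]
```

>>> {"fn": "apply_moves", "kwargs": {"commands": [0.03, -0.16, -1.4, 0, 0, -0.008, 4.2, 0, 0, -1.2, 0, 0, 0, 4.2, 0, 0, -0.8, 0, 0, 0, 4.2, 0, 0, 0, 0, 0, 0, 4.2, 0, 0, 0, 0, 0, 0, 2, 0, 0, 0, 0, 0, 0, 2, 0, 0, 0, 0, 0, 0, 2]}}

```text
t: 38.75
tool_pos: [0.5485, 0.0909, 0.0892]
orientation: [1.943, 2.467, 0.003]
force: [0.2, -0.1, -1.4]
opening: 0.0249
```

```bash
python3 go.py .4687 -.3558 .175 -66
```

```text
t 38.75 pos [0.5485 0.0909 0.0892] jaw 13.5 F [ 0.2 -0.1 -1.4] T [-0.07 -0.08  0.02] op 0.0249 q6 -0.16
need cm [ -7.98 -44.67   8.58] rot [ 1.000e-03  2.000e-03 -1.388e+00]
```

>>> {"fn": "apply_moves", "kwargs": {"commands": [0, 0, 2.5, 0, 0, 0, 2, 0, 0, 3, 0, 0, 0, 2, 0, 0, 3.5, 0, 0, 0, 2, -0.8, -4.6, 0, 0, 0, -0.14, 2, -0.8, -4.6, 0, 0, 0, -0.14, 2, -0.8, -4.6, 0, 0, 0, -0.14, 2, -0.8, -4.6, 0, 0, 0, -0.14, 2, -0.8, -4.6, 0, 0, 0, -0.14, 2], "squeeze": 25}}

```text
t: 39.75
tool_pos: [0.508, -0.1422, 0.1843]
orientation: [2.679, 1.629, 0.008]
force: [0.6, 0.1, -0.7]
opening: 0.0248
```

>>> {"fn": "apply_moves", "kwargs": {"commands": [-0.8, -4.6, 0, 0, 0, -0.14, 2, -0.8, -4.6, 0, 0, 0, -0.14, 2, -0.8, -4.6, 0, 0, 0, -0.14, 2, -0.8, -4.2, 0, 0, 0, -0.14, 2, -0.5, -1.5, 0, 0, 0, -0.1, 2, 0, 0, 0, 0, 0, 0, 2, 0, 0, 0, 0, 0, 0, 2]}}

```text
t: 40.62
tool_pos: [0.4683, -0.3465, 0.1857]
orientation: [3.067, 0.634, 0.006]
force: [-0.3, 0.6, -1.1]
opening: 0.0249
```

```bash
python3 go.py .4687 -.3558 .12 -66; python3 - <<'E'
from h import *
a=cv2.imread("scenerawB.png",0)
im,d=read_camera("scene"); cv2.imwrite("scenerawC.png",im); g=cv2.cvtColor(im,cv2.COLOR_BGR2GRAY)
for c in ((.5628,-.294),(.4846,-.277),(.4676,-.355),(.5458,-.372)):
    u,v=px("scene",[*c,.036]).round().astype(int)
    T=a[v-9:v+10,u-9:u+10]; S=g[v-24:v+25,u-24:u+25]; r=cv2.matchTemplate(S,T,cv2.TM_CCOEFF_NORMED); _,m,_,l=cv2.minMaxLoc(r); print(c,round(m,2),l[0]-15,l[1]-15)
E
```

```text
t 40.62 pos [ 0.4683 -0.3465  0.1857] jaw -66.6 F [-0.3  0.6 -1.1] T [-0.    0.02 -0.04] op 0.0249 q6 0.44
need cm [ 0.04 -0.93 -6.57] rot [0.009 0.006 0.011]
(0.5628, -0.294) 0.99 0 0
(0.4846, -0.277) 0.9 0 0
(0.4676, -0.355) 0.96 0 0
(0.5458, -0.372) 0.98 0 0
```

Tray unmoved (template shift 0). I lower pink towards its pocket.

>>> {"fn": "apply_moves", "kwargs": {"commands": [0.05, -1.0, -2.2, 0.009, 0.006, 0.011, 2, 0, 0, -3, 0, 0, 0, 2, 0, 0, -2, 0, 0, 0, 2, 0, 0, 0, 0, 0, 0, 2, 0, 0, 0, 0, 0, 0, 2]}}

```text
t: 41.3
tool_pos: [0.4717, -0.3531, 0.1142]
orientation: [3.067, 0.67, 0.004]
force: [0.2, -0.7, -0.9]
opening: 0.0246
```

```bash
python3 go.py .4687 -.3558 .09 -66
```

```text
t 41.3 pos [ 0.4717 -0.3531  0.1142] jaw -65.3 F [ 0.2 -0.7 -0.9] T [-0.02 -0.    0.04] op 0.0246 q6 0.41
need cm [-0.3  -0.27 -2.42] rot [ 0.002  0.003 -0.011]
```

>>> {"fn": "apply_moves", "kwargs": {"commands": [-0.3, -0.27, -0.8, 0, 0, 0, 2, 0, 0, -0.7, 0, 0, 0, 2, 0, 0, -0.5, 0, 0, 0, 2, 0, 0, 0, 0, 0, 0, 2]}}

```text
t: 41.8
tool_pos: [0.4695, -0.3569, 0.0953]
orientation: [3.064, 0.67, 0.007]
force: [0.3, 0.8, -1.2]
opening: 0.0248
```

```bash
python3 go.py .4687 -.3558 .09 -66
```

```text
t 41.8 pos [ 0.4695 -0.3569  0.0953] jaw -65.3 F [ 0.3  0.8 -1.2] T [-0.    0.01 -0.07] op 0.0248 q6 0.4
need cm [-0.08  0.11 -0.53] rot [ 0.004  0.006 -0.012]
```

>>> {"fn": "apply_moves", "kwargs": {"commands": [-0.08, 0.11, -0.6, 0, 0, 0, 2, 0, 0, -0.6, 0, 0, 0, 2, 0, 0, -0.6, 0, 0, 0, 2, 0, 0, -0.4, 0, 0, 0, 2]}}

```text
t: 42.3
tool_pos: [0.4687, -0.3559, 0.0722]
orientation: [3.064, 0.67, 0.007]
force: [-0.0, -0.3, -1.0]
opening: 0.0247
```

```bash
python3 go.py .4687 -.3558 .054 -66
```

```text
t 42.3 pos [ 0.4687 -0.3559  0.0722] jaw -65.3 F [-0.  -0.3 -1. ] T [-0.04  0.14  0.02] op 0.0247 q6 0.4
need cm [-0.    0.01 -1.82] rot [ 0.005  0.006 -0.012]
```

>>> {"fn": "apply_moves", "kwargs": {"commands": [0, 0, -0.7, 0, 0, 0, 2, 0, 0, -0.6, 0, 0, 0, 2, 0, 0, -0.35, 0, 0, 0, 2, 0, 0, -0.1, 0, 0, 0, 2]}}

```text
t: 42.8
tool_pos: [0.4689, -0.3559, 0.054]
orientation: [3.064, 0.67, 0.007]
force: [-4.8, 4.2, 14.1]
opening: 0.0247
```

```bash
python3 go.py .5603 .0374 .18 13.5
```

```text
t 42.8 pos [ 0.4689 -0.3559  0.054 ] jaw -65.3 F [-4.8  4.2 14.1] T [0.93 0.99 0.05] op 0.0247 q6 0.4
need cm [ 9.14 39.33 12.6 ] rot [-0.     0.008  1.376]
```

>>> {"fn": "apply_moves", "kwargs": {"commands": [0, 0, 0, 0, 0, 0, 4, 0, 0, 0, 0, 0, 0, 4, 0, 0, 2, 0, 0, 0, 4.2, 0, 0, 4, 0, 0, 0, 4.2, 0, 0, 4.5, 0, 0, 0, 4.2, 1.05, 4.5, 0, 0, 0, 0.155, 4.2, 1.05, 4.5, 0, 0, 0, 0.155, 4.2, 1.05, 4.5, 0, 0, 0, 0.155, 4.2], "squeeze": 15}}

```text
t: 43.8
tool_pos: [0.5022, -0.2217, 0.1718]
orientation: [2.815, 1.365, 0.019]
force: [-0.1, -0.3, -0.1]
opening: 0.042
```

>>> {"fn": "apply_moves", "kwargs": {"commands": [1.05, 4.5, 0, 0, 0, 0.155, 4.2, 1.05, 4.5, 0, 0, 0, 0.155, 4.2, 1.05, 4.5, 0, 0, 0, 0.155, 4.2, 1.05, 4.5, 0, 0, 0, 0.155, 4.2, 1.05, 4.3, 0, 0, 0, 0.155, 4.2, 0.8, 2, 0, 0, 0, 0.13, 4.2, 0, 0, 0, 0, 0, 0, 4.2, 0, 0, 0, 0, 0, 0, 4.2]}}

```text
t: 44.8
tool_pos: [0.5673, 0.0315, 0.1861]
orientation: [1.892, 2.486, 0.043]
force: [0.1, 0.3, 0.3]
opening: 0.0421
```

```bash
python3 go.py .5603 .0374 .12 13.5
```

```text
t 44.8 pos [0.5673 0.0315 0.1861] jaw 15.5 F [0.1 0.3 0.3] T [ 0.   -0.06  0.  ] op 0.0421 q6 -0.32
need cm [-0.7   0.59 -6.61] rot [-0.011  0.031 -0.034]
```

>>> {"fn": "apply_moves", "kwargs": {"commands": [-0.7, 0.5, -2, -0.011, 0.031, -0.034, 4.2, 0, 0, -2.5, 0, 0, 0, 4.2, 0, 0, -1.5, 0, 0, 0, 4.2, 0, 0, 0, 0, 0, 0, 4.2, 0, 0, 0, 0, 0, 0, 4.2]}}

```text
t: 45.42
tool_pos: [0.5608, 0.0316, 0.128]
orientation: [1.961, 2.451, 0.001]
force: [0.7, 0.5, 0.7]
opening: 0.0422
```

```bash
python3 go.py .5603 .0374 .088 13.5
```

```text
t 45.42 pos [0.5608 0.0316 0.128 ] jaw 12.7 F [0.7 0.5 0.7] T [-0.06 -0.08 -0.05] op 0.0422 q6 -0.26
need cm [-0.05  0.58 -4.  ] rot [0.001 0.003 0.015]
```

>>> {"fn": "apply_moves", "kwargs": {"commands": [-0.05, 0.5, -0.8, 0, 0, 0.015, 4.2, 0, 0.05, -1.2, 0, 0, 0, 4.2, 0, 0, -1.2, 0, 0, 0, 4.2, 0, 0, -0.5, 0, 0, 0, 4.2, 0, 0, 0, 0, 0, 0, 4.2]}}

```text
t: 46.05
tool_pos: [0.5607, 0.0375, 0.0896]
orientation: [1.941, 2.465, 0.003]
force: [-0.4, -0.3, 0.0]
opening: 0.0418
```

```bash
python3 go.py .5603 .0374 .088 13.5
```

```text
t 46.05 pos [0.5607 0.0375 0.0896] jaw 13.6 F [-0.4 -0.3  0. ] T [ 0.01 -0.06 -0.03] op 0.0418 q6 -0.26
need cm [-0.04 -0.01 -0.16] rot [ 0.001  0.004 -0.001]
```

>>> {"fn": "apply_moves", "kwargs": {"commands": [0, 0, -0.15, 0, 0, 0, 2, 0, 0, 0, 0, 0, 0, 2, 0, 0, 0, 0, 0, 0, 2, 0, 0, 0, 0, 0, 0, 2]}}

```text
t: 46.55
tool_pos: [0.5613, 0.0374, 0.0887]
orientation: [1.94, 2.464, 0.004]
force: [0.5, 0.9, -0.5]
opening: 0.025
```

>>> {"fn": "apply_moves", "kwargs": {"commands": [0, 0, 2.5, 0, 0, 0, 2, 0, 0, 3, 0, 0, 0, 2, 0, 0, 3.5, 0, 0, 0, 2, -1.1, -4.8, 0, 0, 0, -0.11, 2, -1.1, -4.8, 0, 0, 0, -0.11, 2, -1.1, -4.8, 0, 0, 0, -0.11, 2, -1.1, -4.8, 0, 0, 0, -0.11, 2, -1.1, -4.8, 0, 0, 0, -0.11, 2], "squeeze": 25}}

```text
t: 47.55
tool_pos: [0.5052, -0.2058, 0.183]
orientation: [2.543, 1.83, 0.006]
force: [1.7, -0.5, -1.1]
opening: 0.0249
```

>>> {"fn": "apply_moves", "kwargs": {"commands": [-1.1, -4.3, 0, 0, 0, -0.1, 2, -0.4, -1.5, 0, 0, 0, -0.07, 2, 0, 0, 0, 0, 0, 0, 2, 0, 0, 0, 0, 0, 0, 2]}}

```text
t: 48.05
tool_pos: [0.4883, -0.2686, 0.1833]
orientation: [2.696, 1.594, 0.005]
force: [0.5, 0.2, -1.1]
opening: 0.0246
```

```bash
python3 go.py .4857 -.2784 .12 -29; cat > tm.py <<'E'
from h import *
import sys
a=cv2.imread("scenerawB.png",0)
im,d=read_camera("scene"); cv2.imwrite("scenerawC.png",im); g=cv2.cvtColor(im,cv2.COLOR_BGR2GRAY)
for c in ((.5628,-.294),(.4846,-.277),(.5458,-.372)):
    u,v=px("scene",[*c,.036]).round().astype(int)
    T=a[v-9:v+10,u-9:u+10]; S=g[v-24:v+25,u-24:u+25]; r=cv2.matchTemplate(S,T,cv2.TM_CCOEFF_NORMED); _,m,_,l=cv2.minMaxLoc(r); print(c,round(m,2),l[0]-15,l[1]-15)
E
python3 tm.py
```

```text
t 48.05 pos [ 0.4883 -0.2686  0.1833] jaw -28.8 F [ 0.5  0.2 -1.1] T [-0.09 -0.05  0.03] op 0.0246 q6 -0.09
need cm [-0.26 -0.98 -6.33] rot [ 0.007  0.007 -0.004]
(0.5628, -0.294) 0.99 0 0
(0.4846, -0.277) 0.88 0 0
(0.5458, -0.372) 0.9 0 0
```

>>> {"fn": "apply_moves", "kwargs": {"commands": [-0.25, -1.0, -2.2, 0.007, 0.007, 0, 2, 0, 0, -3, 0, 0, 0, 2, 0, 0, -2, 0, 0, 0, 2, 0, 0, 0, 0, 0, 0, 2, 0, 0, 0, 0, 0, 0, 2]}}

```text
t: 48.72
tool_pos: [0.4852, -0.2763, 0.1046]
orientation: [-2.694, -1.608, 0.002]
force: [-0.3, 0.8, -0.5]
opening: 0.0248
```

```bash
python3 go.py .4857 -.2784 .09 -29
```

```text
t 48.73 pos [ 0.4852 -0.2763  0.1046] jaw -28.3 F [-0.3  0.8 -0.5] T [-0.09 -0.06 -0.02] op 0.0248 q6 -0.12
need cm [ 0.05 -0.21 -1.46] rot [-0.003 -0.003 -0.012]
```

>>> {"fn": "apply_moves", "kwargs": {"commands": [0.05, -0.2, -0.6, 0, 0, -0.012, 2, 0, 0, -0.6, 0, 0, 0, 2, 0, 0, -0.2, 0, 0, 0, 2]}}

```text
t: 49.1
tool_pos: [0.4869, -0.2792, 0.0915]
orientation: [-2.706, -1.593, 0.0]
force: [-0.1, 0.4, -0.7]
opening: 0.0249
```

```bash
python3 go.py .4857 -.2784 .07 -29
```

```text
t 49.1 pos [ 0.4869 -0.2792  0.0915] jaw -29.0 F [-0.1  0.4 -0.7] T [ 0.   -0.01  0.03] op 0.0249 q6 -0.11
need cm [-0.12  0.08 -2.15] rot [-0.001 -0.001  0.001]
```

>>> {"fn": "apply_moves", "kwargs": {"commands": [-0.12, 0.08, -0.5, 0, 0, 0, 2, 0, 0, -0.6, 0, 0, 0, 2, 0, 0, -0.6, 0, 0, 0, 2, 0, 0, -0.3, 0, 0, 0, 2]}}

```text
t: 49.6
tool_pos: [0.4858, -0.2784, 0.0705]
orientation: [-2.707, -1.593, -0.0]
force: [0.2, 0.7, -1.2]
opening: 0.0249
```

```bash
python3 go.py .4857 -.2784 .0537 -29
```

```text
t 49.6 pos [ 0.4858 -0.2784  0.0705] jaw -29.0 F [ 0.2  0.7 -1.2] T [-0.06 -0.07  0.03] op 0.0249 q6 -0.11
need cm [-0.01  0.   -1.68] rot [-0.001 -0.     0.001]
```

>>> {"fn": "apply_moves", "kwargs": {"commands": [0, 0, -0.6, 0, 0, 0, 2, 0, 0, -0.6, 0, 0, 0, 2, 0, 0, -0.35, 0, 0, 0, 2, 0, 0, -0.1, 0, 0, 0, 2]}}

```text
t: 50.1
tool_pos: [0.4859, -0.2785, 0.0535]
orientation: [-2.707, -1.593, -0.0]
force: [-4.1, 3.3, 13.6]
opening: 0.0249
```

>>> {"fn": "apply_moves", "kwargs": {"commands": [0, 0, 0, 0, 0, 0, 4, 0, 0, 0, 0, 0, 0, 4, 0, 0, 2, 0, 0, 0, 4.2, 0, 0, 4, 0, 0, 0, 4.2, 0, 0, 4.5, 0, 0, 0, 4.2, 1.4, 4.3, 0, 0, 0, 0.118, 4.2, 1.4, 4.3, 0, 0, 0, 0.118, 4.2, 1.4, 4.3, 0, 0, 0, 0.118, 4.2], "squeeze": 15}}

```text
t: 51.1
tool_pos: [0.5299, -0.1501, 0.1715]
orientation: [2.374, 2.045, 0.007]
force: [0.8, 0.2, 1.3]
opening: 0.0419
```

>>> {"fn": "apply_moves", "kwargs": {"commands": [1.4, 4.3, 0, 0, 0, 0.118, 4.2, 1.4, 4.3, 0, 0, 0, 0.118, 4.2, 1.3, 3.2, 0, 0, 0, 0.11, 4.2, 0, 0, 0, 0, 0, 0, 4.2, 0, 0, 0, 0, 0, 0, 4.2]}}

```text
t: 51.72
tool_pos: [0.5742, -0.026, 0.1803]
orientation: [1.964, 2.433, 0.017]
force: [0.5, -0.9, -1.0]
opening: 0.0422
```

```bash
python3 go.py .5731 -.0156 .12 13.5
```

```text
t 51.73 pos [ 0.5742 -0.026   0.1803] jaw 12.2 F [ 0.5 -0.9 -1. ] T [-0.04 -0.11 -0.01] op 0.0422 q6 -0.35
need cm [-0.11  1.04 -6.03] rot [0.001 0.019 0.023]
```

>>> {"fn": "apply_moves", "kwargs": {"commands": [-0.1, 0.9, -2, 0, 0.019, 0.023, 4.2, 0, 0, -2.5, 0, 0, 0, 4.2, 0, 0, -1.2, 0, 0, 0, 4.2, 0, 0, 0, 0, 0, 0, 4.2, 0, 0, 0, 0, 0, 0, 4.2]}}

```text
t: 52.35
tool_pos: [0.5714, -0.0194, 0.1196]
orientation: [-1.949, -2.46, 0.006]
force: [0.0, -0.6, -0.7]
opening: 0.0423
```

```bash
python3 go.py .5731 -.0156 .088 13.5
```

```text
t 52.35 pos [ 0.5714 -0.0194  0.1196] jaw 13.2 F [ 0.  -0.6 -0.7] T [-0.05 -0.09  0.02] op 0.0423 q6 -0.35
need cm [ 0.17  0.38 -3.16] rot [ 0.001 -0.005  0.005]
```

>>> {"fn": "apply_moves", "kwargs": {"commands": [0.15, 0.35, -0.6, 0, 0, 0.005, 4.2, 0, 0, -1.0, 0, 0, 0, 4.2, 0, 0, -0.9, 0, 0, 0, 4.2, 0, 0, -0.4, 0, 0, 0, 4.2, 0, 0, 0, 0, 0, 0, 4.2, 0, 0, 0, 0, 0, 0, 2, 0, 0, 0, 0, 0, 0, 2, 0, 0, 0, 0, 0, 0, 2]}}

```text
t: 53.35
tool_pos: [0.5741, -0.0158, 0.0905]
orientation: [-1.944, -2.467, 0.003]
force: [0.3, 0.7, 0.2]
opening: 0.025
```

```bash
python3 go.py .5649 -.2956 .18 -21
```

```text
t 53.35 pos [ 0.5741 -0.0158  0.0905] jaw 13.5 F [0.3 0.7 0.2] T [-0.02 -0.06 -0.  ] op 0.025 q6 -0.35
need cm [ -0.92 -27.98   8.95] rot [ 0.001 -0.002 -0.603]
```

>>> {"fn": "apply_moves", "kwargs": {"commands": [0, 0, 2.5, 0, 0, 0, 2, 0, 0, 3, 0, 0, 0, 2, 0, 0, 3.5, 0, 0, 0, 2, -0.2, -4.6, 0, 0, 0, -0.1, 2, -0.2, -4.6, 0, 0, 0, -0.1, 2, -0.2, -4.6, 0, 0, 0, -0.1, 2, -0.2, -4.6, 0, 0, 0, -0.1, 2, -0.2, -4.6, 0, 0, 0, -0.1, 2], "squeeze": 25}}

```text
t: 54.35
tool_pos: [0.5642, -0.2488, 0.1849]
orientation: [2.501, 1.898, 0.001]
force: [1.1, 0.6, -1.6]
opening: 0.0249
```

>>> {"fn": "apply_moves", "kwargs": {"commands": [-0.2, -3.2, 0, 0, 0, -0.06, 2, 0, 0, 0, 0, 0, 0, 2, 0, 0, 0, 0, 0, 0, 2]}}

```text
t: 54.72
tool_pos: [0.5611, -0.2849, 0.1845]
orientation: [2.563, 1.814, 0.0]
force: [0.3, 0.5, -0.5]
opening: 0.0247
```

```bash
python3 go.py .5637 -.2953 .12 -21; python3 tm.py
```

```text
t 54.73 pos [ 0.5611 -0.2849  0.1845] jaw -19.4 F [ 0.3  0.5 -0.5] T [-0.07 -0.05  0.  ] op 0.0247 q6 -0.21
need cm [ 0.26 -1.04 -6.45] rot [ 0.001  0.001 -0.027]
(0.5628, -0.294) 0.95 4 2
(0.4846, -0.277) 0.68 -14 15
(0.5458, -0.372) 0.88 3 2
```

The templates moved by about (4,2) px, so the tray has probably been knocked. Measuring it again.

```bash
python3 - <<'E'
from meas import *
im=cv2.imread("scenerawC.png"); M=masks(im)
for n,col,X in [("amber","orange",(.4847,-.277,.076)),("pink","pink",(.468,-.355,.076))]:
    p=comp(M[col],px("scene",X),14); print(n,None if p is None else (len(p),p.mean(0).round(1),ray("scene",*p.mean(0),.076)[:2].round(4)))
# hole at 4th pocket & 1st pocket, subpixel template
a=cv2.imread("scenerawB.png",0).astype(np.float32);g=cv2.cvtColor(im,cv2.COLOR_BGR2GRAY).astype(np.float32)
for c in ((.5628,-.294),(.5458,-.372)):
    u,v=px("scene",[*c,.036]).round().astype(int)
    r=cv2.matchTemplate(g[v-20:v+21,u-20:u+21],a[v-10:v+11,u-10:u+11],cv2.TM_CCOEFF_NORMED); _,m,_,(i,j)=cv2.minMaxLoc(r)
    sx=(r[j,i+1]-r[j,i-1])/(2*(2*r[j,i]-r[j,i-1]-r[j,i+1]));sy=(r[j+1,i]-r[j-1,i])/(2*(2*r[j,i]-r[j-1,i]-r[j+1,i]))
    w0=ray("scene",u,v,.036)[:2]; w1=ray("scene",u+i-10+sx,v+j-10+sy,.036)[:2]; print(c,round(m,3),(i-10+sx,j-10+sy),"shift",(w1-w0).round(4))
cv2.imwrite("pics/c8.png",cv2.resize(im[130:240,130:260],(709,600),interpolation=cv2.INTER_CUBIC))
E
python3 m2.py >/dev/null; sed 's/rawB/rawC/' m2.py > m3.py; python3 m3.py | grep -E "tray"
```

```text
amber (11, array([207.9, 176.8]), array([ 0.4864, -0.2638]))
pink (9, array([192.3, 165.7]), array([ 0.4679, -0.337 ]))
(0.5628, -0.294) 0.955 (np.float32(3.657423), np.float32(2.2374923)) shift [0.0023 0.0158]
(0.5458, -0.372) 0.865 (np.float32(2.8683524), np.float32(2.2549484)) shift [0.0038 0.0143]
scene tray [ 0.5262 -0.3034] [0.1876 0.1853] 78.24868774414062
```

View pics/c8.png

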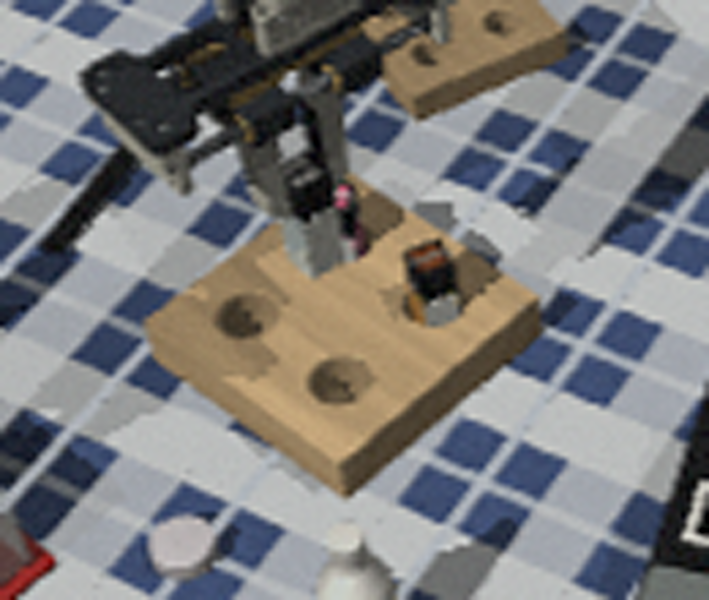

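The tray shifted by about (+2.5, +15) mm: holes, amber cap and outline all agree. Blank's pocket is now at about (0.566, -0.280).

>>> {"fn": "apply_moves", "kwargs": {"commands": [0.5, 0.4, -2.2, 0, 0, -0.027, 2, 0, 0, -3, 0, 0, 0, 2, 0, 0, -2, 0, 0, 0, 2, 0, 0, 0, 0, 0, 0, 2, 0, 0, 0, 0, 0, 0, 2]}}

```text
t: 55.4
tool_pos: [0.567, -0.2738, 0.1061]
orientation: [-2.586, -1.782, 0.0]
force: [0.4, -0.6, 0.2]
opening: 0.0248
```

```bash
python3 go.py .566 -.280 .09 -21; python3 - <<'E'
from meas import *
a=cv2.imread("scenerawB.png",0).astype(np.float32)
im,_=read_camera("scene"); cv2.imwrite("scenerawD.png",im); g=cv2.cvtColor(im,cv2.COLOR_BGR2GRAY).astype(np.float32)
for c in ((.5458,-.372),):
    u,v=px("scene",[*c,.036]).round().astype(int)
    r=cv2.matchTemplate(g[v-20:v+21,u-20:u+21],a[v-10:v+11,u-10:u+11],cv2.TM_CCOEFF_NORMED); _,m,_,(i,j)=cv2.minMaxLoc(r); print(m,i-10,j-10)
t,_=read_camera("top"); cv2.imwrite("topD.png",t)
cv2.imwrite("pics/c9.png",np.hstack([cv2.resize(im[150:225,150:225],(400,400),interpolation=cv2.INTER_CUBIC),cv2.resize(t[160:225,285:350],(400,400),interpolation=cv2.INTER_CUBIC)]))
E
```

```text
t 55.4 pos [ 0.567  -0.2738  0.1061] jaw -20.8 F [ 0.4 -0.6  0.2] T [-0.06 -0.03 -0.02] op 0.0248 q6 -0.17
need cm [-0.1  -0.62 -1.61] rot [-0.001 -0.001 -0.003]
0.2870025038719177 -5 -10
```

View pics/c9.png

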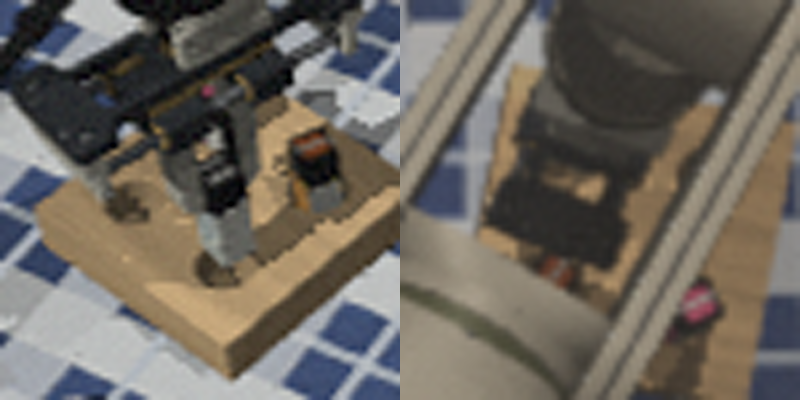

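>>> {"fn": "apply_moves", "kwargs": {"commands": [-0.1, -0.6, -0.5, 0, 0, 0, 2, 0, 0, -0.5, 0, 0, 0, 2, 0, 0, -0.2, 0, 0, 0, 2]}}

```text
t: 55.88
tool_pos: [0.5672, -0.2816, 0.0959]
orientation: [2.585, 1.781, 0.003]
force: [-0.5, -1.3, -0.3]
opening: 0.0249
```

```bash
python3 go.py .566 -.280 .07 -21; python3 - <<'E'
from meas import *
im,_=read_camera("scene")
cv2.imwrite("pics/c10.png",cv2.resize(im[150:225,150:225],(600,600),interpolation=cv2.INTER_CUBIC))
E
```

```text
t 55.88 pos [ 0.5672 -0.2816  0.0959] jaw -20.9 F [-0.5 -1.3 -0.3] T [-0.08 -0.04  0.  ] op 0.0249 q6 -0.18
need cm [-0.12  0.16 -2.59] rot [ 0.001  0.003 -0.002]
```

View pics/c10.png

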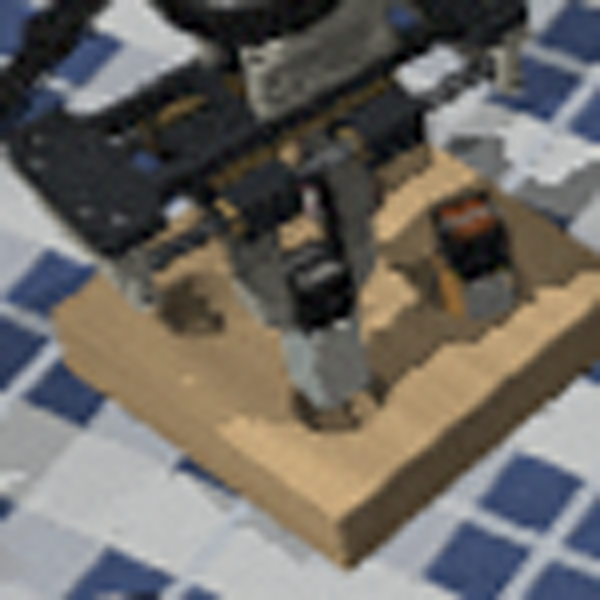

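The foot at (330,395) is over the hole. Lowering.

>>> {"fn": "apply_moves", "kwargs": {"commands": [-0.12, 0.15, -0.5, 0, 0, 0, 2, 0, 0, -0.5, 0, 0, 0, 2, 0, 0, -0.5, 0, 0, 0, 2, 0, 0, -0.3, 0, 0, 0, 2]}}

```text
t: 56.42
tool_pos: [0.5658, -0.2799, 0.0765]
orientation: [2.585, 1.781, 0.002]
force: [-0.7, -0.4, -1.0]
opening: 0.0251
```

```bash
python3 go.py .566 -.280 .0555 -21
```

```text
t 56.42 pos [ 0.5658 -0.2799  0.0765] jaw -20.9 F [-0.7 -0.4 -1. ] T [-0.06 -0.02 -0.01] op 0.0251 q6 -0.18
need cm [ 0.02 -0.01 -2.1 ] rot [ 0.001  0.003 -0.002]
```

>>> {"fn": "apply_moves", "kwargs": {"commands": [0, 0, -0.7, 0, 0, 0, 2, 0, 0, -0.6, 0, 0, 0, 2, 0, 0, -0.5, 0, 0, 0, 2, 0, 0, -0.25, 0, 0, 0, 2]}}

```text
t: 56.92
tool_pos: [0.5658, -0.28, 0.0554]
orientation: [2.585, 1.781, 0.002]
force: [-5.3, 3.9, 17.6]
opening: 0.0247
```

```bash
python3 go.py .566 -.280 .0555 -21
```

```text
t 56.92 pos [ 0.5658 -0.28    0.0554] jaw -20.9 F [-5.3  3.9 17.6] T [ 0.75  1.34 -0.04] op 0.0247 q6 -0.18
need cm [ 0.02 -0.    0.01] rot [ 0.001  0.003 -0.002]
```

Blank bottomed at the expected height. I release, lift and back away.

>>> {"fn": "apply_moves", "kwargs": {"commands": [0, 0, 0, 0, 0, 0, 4, 0, 0, 0, 0, 0, 0, 4, 0, 0, 2, 0, 0, 0, 4, 0, 0, 4, 0, 0, 0, 4, 0, 0, 5, 0, 0, 0, 4, 0, 0, 3, 0, 0, 0, 4, -3, 5, 0, 0, 0, 0, 4, -3, 5, 0, 0, 0, 0, 4]}}

```text
t: 57.92
tool_pos: [0.5065, -0.1811, 0.2076]
orientation: [2.583, 1.772, 0.008]
force: [0.3, -0.6, 0.9]
opening: 0.0397
```

>>> {"fn": "apply_moves", "kwargs": {"commands": [-2, 5, 0, 0, 0, 0, 4, -2, 5, 0, 0, 0, 0, 4, 0, 5, 0, 0, 0, 0, 4, 0, 0, 0, 0, 0, 0, 4, 0, 0, 0, 0, 0, 0, 4]}}

```text
t: 58.55
tool_pos: [0.4653, -0.0252, 0.2167]
orientation: [2.573, 1.771, 0.022]
force: [0.5, -0.2, 0.5]
opening: 0.0401
```

```bash
python3 - <<'E'
from meas import *
im,d=read_camera("scene")
for n,col,X in [("blank","white",(.566,-.279,.076)),("amber","orange",(.487,-.262,.076)),("pink","pink",(.47,-.34,.076))]:
    p=comp(masks(im)[col],px("scene",X),9)
    if p is not None:
        u,v=p.mean(0); m=camera_model("scene"); z=d[int(round(v)),int(round(u))]; c=z*np.linalg.inv(m["intrinsics"])@[u,v,1]; print(n,len(p),W("scene",c).round(4))
cv2.imwrite("pics/c11.png",np.hstack([cv2.resize(im[130:230,140:240],(400,400),interpolation=cv2.INTER_CUBIC),cv2.resize(im[180:270,300:390],(400,400),interpolation=cv2.INTER_CUBIC)]))
print(read_state()["force"].round(1))
E
```

```text
blank 16 [ 0.5679 -0.2773  0.0799]
amber 22 [ 0.4863 -0.2634  0.0778]
pink 20 [ 0.4718 -0.3405  0.0779]
[-0.6 -0.4  0. ]
```

View pics/c11.png

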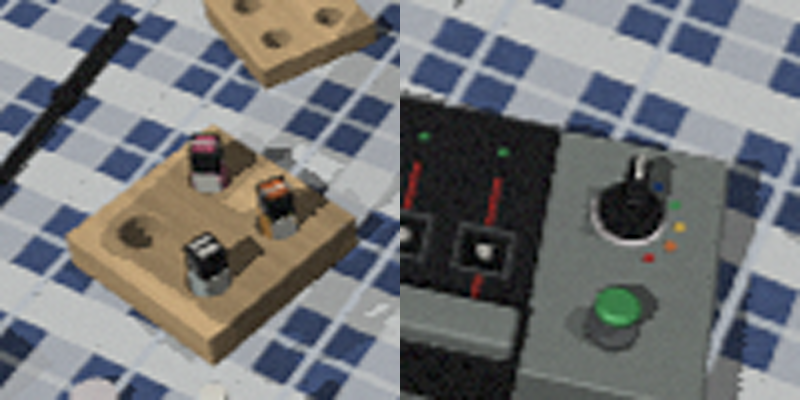

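The image shows all three standards upright in pockets, at crop (207,260), (277,205) and (207,160). The selector pointer is at off (640,165) and the plunger is up. Handing in.

```bash
python3 -c "
from plant import *
print(close_job())"
```

```text
the job is handed in; nothing more can be done
None
```

The job was done and handed in at about 59 s of the 210 s allowed; the hand-in reports no verdict.

**What I did:**
- Blank went into well 0, amber into well 1 and pink into well 2. There was no teal standard in the scene.
- I pressed the plunger to its stop with the selector on green (27 N), and again with it on orange (34 N).
- I turned the selector back to off and put all three standards back in the block's pockets.
- The block was knocked about 15 mm while I carried the blank. I measured it again before setting the blank down.

**Last checks:**
- **Standards:** the final picture shows all three upright in pockets. Their cap tops measured 78–80 mm against 76 mm expected, about the size of the camera error. Each bottomed at its expected height when I set it down.
- **Selector and plunger:** the pointer is at off and the plunger is up. The gripper hid the knob during both presses, so green and orange rest on the grip angle (within about 0.5° each) and near-zero torque when I gripped the knob again after each press.
- **Robot:** its last force reading was about zero and it touches nothing.
- **Disagreement:** template matching on one pocket went astray where a standard or the gripper covered it. I used the other holes, the amber cap and the block's outline, which agreed within about 2 mm.

I did not measure the bystanders' positions at the end. The arm carried everything above them, and I saw none disturbed in the pictures.

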